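Load, index and lock the rotary blasting fixture

ROBOT

A 7-joint arm with a two-finger parallel gripper is mounted at the origin on the work surface. World frame = base frame: x ahead of the robot, y to its left, z up, the work surface at z = 0. Lengths are in m, angles in rad, forces in N, time in s.
With the tool pointing down it reaches from about 0.4 to 0.9 m from the base axis. Payload 5.6 kg.
Tool frame: the origin (TCP) lies on the centre line of the jaws, within the pads' length; the fingertips stand 8 mm ahead of it and the grasp point (between the pads) lies 11 mm behind it; z points along the fingers, y is the line along which they close (so a half turn about z gives the same grasp; the last joint's range is limited). The gripper opens to 92 mm and grips with 3 to 60 N. Pads are 20 mm wide; open, the fingers measure 128 mm over their backs; the gripper's body (75 mm by 189 mm) begins 69 mm behind the grasp point.
Start: joints at [1.245, 0.468, -0.012, 1.603, 0.006, 1.071, -0.056], TCP at [0.181, -0.624, 0.223] pointing down, gripper open.
Joint ranges: [-2.53, 2.53], [-0.31, 2.02], [-1.57, 1.55], [0.28, 2.44], [-1.29, 4.43], [0.15, 1.84], [-2.92, 2.92]. Speed limits (rad/s): [2.57, 2.57, 3.14, 3.14, 3.14, 3.14, 3.14].

INTERFACE

Orientations are given as a rotation vector (axis times angle).
In Python, from plant import manip gives the robot as it stands. The module is installed in compiled form; this text tells all that it offers.
- The arm moves only by the tool move_arm, never from a script. Its argument "rows" is a list of rows, each an object of numbers: "tx", "ty", "tz": the shift along the tool's x, y, z in mm; "twist": the turn about the tool's z in degrees. A call has exactly 8 rows; each row is the pose to reach, as a shift and turn from the pose commanded when the call began, along the tool's axes at that moment; what a row does not reach only later rows make up. A row lasts 1/8 s, in which the tool goes at most 62.5 mm and 10.7 degrees, less where a joint would pass 70% of its speed; a pose out of reach is approached as far as the arm can. A call with a gripper value outside its range is refused whole. "jaw" is the opening, from 0 (shut) to 1 (fully open), set as the call begins (left out, the last holds). The fingers move at their own pace and stop on an object; the grip force is fixed at half the most. Time passes only in rows, so rows that repeat a pose let the fingers close, or fill a call up. It gives the time, the measured TCP pose, the force, the opening and the grip force at its end, in the units of the state.
- manip.sense(): the state, without advancing time (a new reading comes with each control period).
- manip.get_image(name): name is "side" or "top" or "wrist"; returns the picture (480x640x3 uint8, red, green, blue); there is no depth.
- manip.calibration(name): a dict with "intrinsics" (3x3 intrinsics, pixels), "pose" (4x4, takes a point from camera to world coordinates). Camera axes: x right, y down, z forward; pixel columns grow to the right and rows downward; lengths in m; the calibration is good to about 2 mm. A picture is of the moment at which its call begins: read the wrist's pose just before it. calibration takes no time and is no camera call; for the wrist camera it gives the pose at the moment of the call.
- manip.close_job(): hands the job in; it is judged then, once.
The state is a dict: "t": time; "joint_positions": joint angles; "qd": joint speeds; "joint_torque": joint torques, N m; "ee_pos": TCP position; "eef_rot": TCP orientation; "force": force on the tool from outside, world axes, zero at the start; "torque": the same for the moment, N m; "finger_gap": finger opening in m; "grip_force": force on a finger pad.
Only numpy, scipy, OpenCV 4.12 (cv2) and the standard library are available. Lean on these libraries where they do the work, as an engineer would, in place of code of your own. Each camera call takes 0.05 s, during which the arm holds its last target. There are 200 camera calls.

TASK

Set every bronze casting lying on the bench flat into the nest of its own shape on the rotary fixture. Then take the turntable by its black post and turn it about a quarter turn counter-clockwise (seen from above) until the black mark stands at the yellow mark and the detent holds it; then knock both yellow lock pins fully home with the held mallet, touching the pins with nothing but the mallet. Finally lay the mallet back flat on its rubber mat, with the castings still in their nests, and leave the other things on the bench where they are.

Things in the scene. Friction and masses are not known exactly. Their poses are not given: they have to be found in the camera images.
- cast_round: a bronze casting in the shape of a round disc, 56 mm across, 36 mm high, with a dark round bore mark on both faces (the same either way up). Origin: centre of the underside; z is the axis of the bore
- cast_square: a bronze casting with a square outline, 48 x 48 mm (x, y across the flats), 36 mm high, with a dark round bore mark on both faces (the same either way up). Origin: centre of the underside; z is the axis of the bore
- cast_hex: a bronze casting with a regular hexagonal outline, 48 mm across the flats; x points to the middle of a flat, 36 mm high, with a dark round bore mark on both faces (the same either way up). Origin: centre of the underside; z is the axis of the bore; the flats face 0, 60, 120.. degrees from x
- cast_oblong: a bronze casting with a rectangular outline, 68 mm along x, 42 mm along y, 36 mm high, with a dark round bore mark on both faces (the same either way up). Origin: centre of the underside; z is the axis of the bore
- nest_round (a point): the middle of the floor of the round nest on the turntable: a pocket inside a low blue wall 10 mm high and 5 mm thick, 62 mm inside (twelve-sided), i.e. 3 mm of play all round its casting. z is up, x and y are the turntable's own (they turn with it)
- nest_square (a point): the middle of the floor of the square nest on the turntable: a pocket inside a low blue wall 10 mm high and 5 mm thick, 54 x 54 mm inside, sides along x and y, i.e. 3 mm of play all round its casting. z is up, x and y are the turntable's own (they turn with it)
- nest_hex (a point): the middle of the floor of the hexagonal nest on the turntable: a pocket inside a low blue wall 10 mm high and 5 mm thick, 54 mm across the flats inside, whose flats face 0, 60, 120.. degrees from x, i.e. 3 mm of play all round its casting. z is up, x and y are the turntable's own (they turn with it)
- nest_oblong (a point): the middle of the floor of the oblong nest on the turntable: a pocket inside a low blue wall 10 mm high and 5 mm thick, 74 mm along x, 48 mm along y inside, i.e. 3 mm of play all round its casting. z is up, x and y are the turntable's own (they turn with it)
- turntable (a joint): angle of the turntable (rad), an aluminium disc 272 mm across on a red base; grows counter-clockwise seen from above. The sprung detent is at 1.571 and pulls in from about 0.05 rad either side; stops at -0.6 and 2.0. It stays where left; turning takes 1 to 2 N at the post, the detent up to 10 N. At the detent the black mark on the rim stands at the yellow mark on the base, on the robot's side
- axis (a point): the turntable's axis on the plane of the nest floors (44 mm above the bench); the axes are those of the fixed base. The four nests lie on a circle of 85 mm radius about it
- post_top (a point): top centre of the upright black post by which the turntable is turned: 20 mm in diameter, 60 mm high, standing on the disc 115 mm from the axis. Same axes as the turntable
- pin_a (a joint): how far the yellow lock pin nearer the robot is driven in (m): 0 up, 0.025 fully home, with its head resting on the dark steel block; it moves straight down, takes about 8 N, and stays where it is left
- pin_b (a joint): how far the yellow lock pin farther from the robot is driven in (m): 0 up, 0.025 fully home, with its head resting on the dark steel block; it moves straight down, takes about 8 N, and stays where it is left
- pin_a_top (a point): top centre of the head of lock pin a, a yellow disc 34 mm across and 8 mm thick; 95 mm above the bench when up, 70 mm when home (the block's top is at 62 mm). It moves with the pin; the two pins stand 110 mm apart
- pin_b_top (a point): top centre of the head of lock pin b, a yellow disc 34 mm across and 8 mm thick; 95 mm above the bench when up, 70 mm when home (the block's top is at 62 mm). It moves with the pin; the two pins stand 110 mm apart
- mallet: a wooden mallet, 0.32 kg, lying with its handle level: block head 56 mm along x, 52 along y, 64 along z, red striking faces at +z and -z; a square handle 22 x 22 mm, 120 mm long, comes out of the middle of its -x face. Origin: centre of the head's -z face. Any side of the head may strike
- mallet_head (a point): centre of the mallet's head, same axes as the mallet
- mallet_grip (a point): point on the middle line of the mallet's handle, 28 mm from the head, where it balances well enough to be held; same axes as the mallet
- mat: the black rubber mat of the mallet, fixed, 250 mm along x, 170 mm along y, 4 mm thick. Origin: centre of its underside
- brick_bit: the cream piece of kiln brick, to be left alone; 50 x 44 x 40 mm high, origin under its centre
- wire_brush: the brush, to be left alone (200 mm long)
- spanner: the spanner, to be left alone (180 mm long)
Not all that is in view belongs to the job. What is shaped like the cast_oblong but green is not meant.

How it is judged:
By the outcome, as a careful person would: the job done as asked, in the order asked, and still so for the second after the job is handed in, with the robot touching nothing.
Of cast_round, cast_square, cast_hex, cast_oblong only 3 to 4 are there at a start; the rules pass over those that are not, and their reading is None.
At some moment in a run one of cast_round, cast_square, cast_hex, cast_oblong, mallet may be knocked a few centimetres aside while the robot is not near it.
Once in a run the grip may slacken for a moment while it holds something.
It also fails if it takes over 192 s, if anything falls off the work surface, if the arm or the gripper's body presses on something with over 40 N, if the wrist force passes 120 N, or if a joint passes its speed limit or range.

## Working session

There is one attempt and no reset: what is moved stays moved. The work goes in short steps, Python scripts to look and compute and a tool call to move; the robot and the scene stay as the last step left them, time stands still between calls to the robot, and variables do not carry over. Pictures are saved under pics/ and viewed, at most 14 in all, crops included, and the job is handed in when it is done.

Besides the shell and the picture viewer there is one more tool, called after ">>>" in YAML: its name, and indented under it one key for each argument. move_arm: Moves the arm, as the interface text tells. Its arguments: {"type":"object","properties":{"rows":{"type":"array","items":{"type":"object","properties":{"tx":{"type":"number"},"ty":{"type":"number"},"tz":{"type":"number"},"twist":{"type":"number"}}}},"jaw":{"type":"number"}},"required":["rows"]}

```bash
mkdir -p pics; cat > h.py <<'E'
import numpy as np, cv2
from scipy.spatial.transform import Rotation as R
from plant import manip
def snap(n,f):
    c=manip.calibration(n); im=manip.get_image(n); cv2.imwrite('pics/'+f,im[:,:,::-1]); np.savez('pics/'+f+'.npz',K=c['intrinsics'],T=c['pose']); return im,c
def cal(f):
    d=np.load('pics/'+f+'.npz'); return d['K'],d['T']
def px2w(K,T,uv,z):
    uv=np.atleast_2d(uv).astype(float); d=np.c_[uv,np.ones(len(uv))]@np.linalg.inv(K).T@T[:3,:3].T
    o=T[:3,3]; return o+d*((z-o[2])/d[:,2])[:,None]
def w2px(K,T,p):
    p=np.atleast_2d(p); c=(p-T[:3,3])@T[:3,:3]; q=c@K.T; return q[:,:2]/q[:,2:]
def st():
    s=manip.sense(); M=R.from_rotvec(s['eef_rot']).as_matrix()
    print('t',round(s['t'],2),'p',np.round(s['ee_pos'],4),'F',np.round(s['force'],1),'gap',round(s['finger_gap'],4),'gf',round(s['grip_force'],1)); print(np.round(M,3).tolist()); print('q',np.round(s['joint_positions'],2)); return s,M
def go(x,y,z,yaw=None):
    "shift in tool axes (mm), twist so tool-y axis has world heading yaw(deg) mod 180"
    s,M=st(); d=M.T@(np.array([x,y,z])-s['ee_pos'])*1000; print('tx ty tz',np.round(d,1))
    if yaw is not None:
        cur=np.degrees(np.arctan2(M[1,1],M[0,1])); tw=-(yaw-cur); print('yaw',round(cur,1),'twist',round((tw+90)%180-90,1))
E
python3 - <<'E'
from h import *
st()
for n in('top','side','wrist'):
    im,c=snap(n,n+'0.png'); print(n,np.round(c['pose'],3).tolist(),c['intrinsics'].tolist())
E
```

```text
t 0.0 p [ 0.1812 -0.6236  0.2216] F [ 0.1 -0.1 -0.7] gap 0.092 gf 0.0
[[0.96, 0.279, -0.001], [0.279, -0.96, 0.002], [-0.0, -0.002, -1.0]]
q [ 1.24  0.47 -0.01  1.6   0.01  1.07 -0.06]
top [[0.002, -0.997, 0.079, 0.431], [-1.0, -0.002, 0.004, 0.023], [-0.004, -0.079, -0.997, 1.247], [0.0, 0.0, 0.0, 1.0]] [[554.0634471957835, 0.0, 321.9040975249102], [0.0, 554.0634471957835, 246.00364773568333], [0.0, 0.0, 1.0]]
side [[-0.949, -0.22, 0.226, 0.278], [-0.315, 0.663, -0.679, 0.74], [-0.0, -0.716, -0.698, 0.789], [0.0, 0.0, 0.0, 1.0]] [[436.9876500125984, 0.0, 326.8308409051802], [0.0, 436.9876500125984, 246.29099032894433], [0.0, 0.0, 1.0]]
wrist [[0.279, -0.917, -0.285, 0.262], [-0.96, -0.267, -0.082, -0.602], [-0.001, 0.297, -0.955, 0.383], [0.0, 0.0, 0.0, 1.0]] [[413.31502746542344, 0.0, 320.0278347754827], [0.0, 413.31502746542344, 238.02882195081094], [0.0, 0.0, 1.0]]
```

View pics/top0.png

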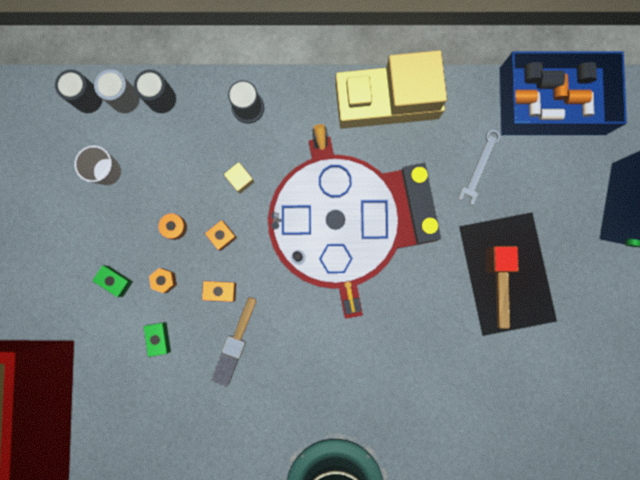

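View pics/side0.png

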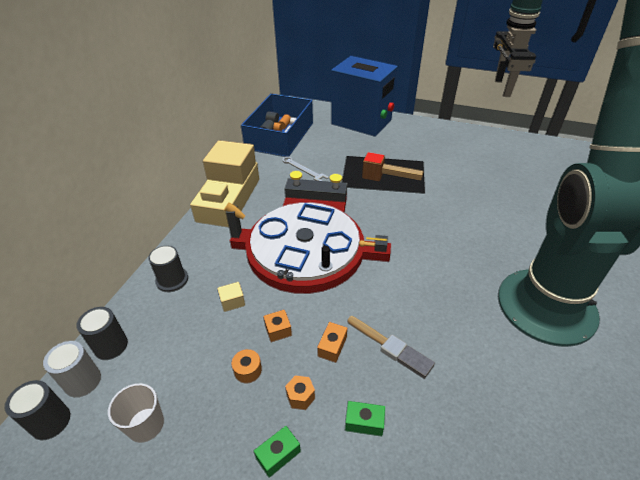

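```bash
cat > m.py <<'E'
from h import *
def blobs(f,lo,hi,z,amin=30,roi=None):
    im=cv2.imread('pics/'+f); K,T=cal(f); hsv=cv2.cvtColor(im,cv2.COLOR_BGR2HSV); m=cv2.inRange(hsv,lo,hi)
    if roi: k=np.zeros_like(m); k[roi[1]:roi[3],roi[0]:roi[2]]=255; m&=k
    n,l,s,c=cv2.connectedComponentsWithStats(m)
    for i in range(1,n):
        if s[i,4]<amin: continue
        ct=max(cv2.findContours((l==i).astype(np.uint8),0,1)[0],key=cv2.contourArea)
        w=px2w(K,T,ct[:,0],z); r=cv2.minAreaRect((w[:,:2]*1000).astype(np.float32)); mx=(w[:,:2].max(0)+w[:,:2].min(0))*500
        print('px',np.round(c[i],1),'A',s[i,4],'w',np.round(px2w(K,T,c[i],z)[0,:2]*1000,1),'rect',np.round(r[0],1),np.round(r[1],1),round(r[2],1))
E
python3 - <<'E'
from m import *
f='top0.png'
print('orange');blobs(f,(8,120,60),(22,255,255),.036,60)
print('nest blue');blobs(f,(100,80,60),(125,255,255),.052,10,(260,150,410,300))
print('yellow');blobs(f,(24,150,100),(34,255,255),.095,20)
print('red');blobs(f,(0,180,150),(6,255,255),.06,60)
print('dark');blobs(f,(0,0,0),(179,255,85),.036,20,(80,200,410,360))
im=cv2.imread('pics/top0.png')
a=cv2.resize(im[200:320,130:260],None,fx=3,fy=3,interpolation=2); b=cv2.resize(im[110:330,260:450],None,fx=2,fy=2,interpolation=2)
o=np.zeros((440,780,3),np.uint8); o[:360,:390]=a; o[:440,390:770]=b; cv2.imwrite('pics/c1.png',o)
E
```

```text
orange
px [571.7  93.6] A 526 w [ 870.2 -530.3] rect [ 869.2 -530.9] [80.8 59.1] 54.9
px [526.   95.9] A 271 w [ 864.7 -428.1] rect [ 863.4 -429.1] [29.8 47.4] 0.0
px [320.2 135.9] A 225 w [773.   32.3] rect [770.7  33.1] [55.8 23.1] 5.7
px [171.9 226.1] A 476 w [570.4 358.1] rect [570.7 357.9] [53.1 57.6] 0.1
px [220.2 235.1] A 423 w [550.8 251.3] rect [550.9 251.3] [49.9 47.8] 39.3
px [498.1 287.4] A 258 w [ 437.3 -355.8] rect [ 440.3 -363.1] [176.3  30.2] 3.8
px [162.3 280.3] A 407 w [451.4 376.3] rect [451.2 376.8] [59.1 47.9] 71.8
px [218.5 290.9] A 524 w [428.4 253.1] rect [428.4 253.2] [69.9 40.8] 87.3
px [348.3 289. ] A 88 w [433.1 -29.8] rect [427.7 -29.4] [42.4 15.8] 5.1
px [246.1 320.3] A 78 w [365.1 192. ] rect [368.3 191.5] [ 6.4 89.8] 68.4
px [  1.2 397.8] A 175 w [198.4 716.7] rect [182.9 714.2] [179.1   8.6] 2.8
nest blue
px [334.6 180.3] A 194 w [6.697e+02 4.000e-01] rect [ 6.694e+02 -5.000e-01] [68.6 69.9] 0.1
px [374.2 218.1] A 254 w [586.7 -85.7] rect [584.9 -85.2] [56.6 83.3] 89.8
px [296.  219.2] A 234 w [584.1  84.2] rect [583.5  85.2] [63.4 63.1] 0.1
px [335.6
[... 283 characters left out ...]
9.  -366.7] [47.1 50.5] 88.7
dark
px [182.8 230.9] A 28 w [559.8 333.9] rect [561.1 334.1] [10.5 40.3] 68.8
px [170.2 225.4] A 36 w [572.  361.8] rect [571.2 361.7] [12.6 13.9] 45.9
px [297.3 256. ] A 59 w [505.   81.8] rect [505.   82.4] [18.6 15.5] 45.1
px [122.3 281.9] A 118 w [447.7 463.7] rect [456.6 468.1] [74.  36.7] 25.0
px [172.6 281.9] A 38 w [447.9 353.6] rect [446.3 354.2] [12.8 41. ] 75.7
px [109.3 280.5] A 53 w [450.6 492.2] rect [450.9 492.2] [15.8 16.4] 64.9
px [160.2 279.9] A 36 w [452.1 380.8] rect [452.  381.3] [13.1 13.2] 0.1
px [166.3 337. ] A 104 w [328.8 364.6] rect [328.9 364.5] [65.1  7.4] 10.0
px [154.5 339.3] A 44 w [323.7 390.1] rect [323.7 389.8] [14.6 15.2] 64.4
```

View pics/c1.png

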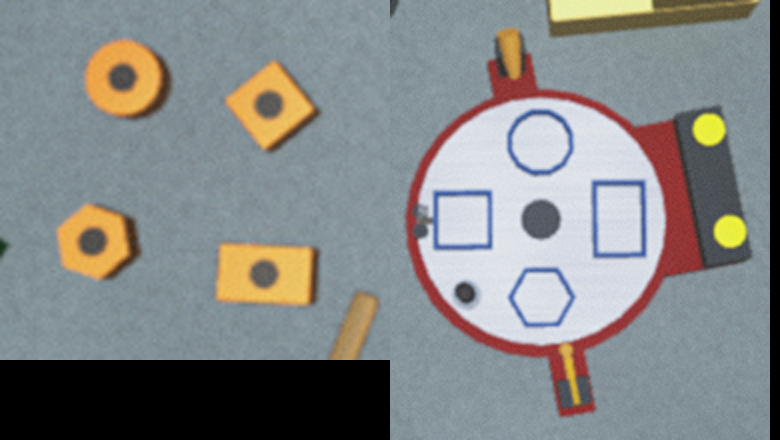

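The left half of the crop shows the bronze castings, given here as full top-image pixels: round (171,226), square (220,235), hex (161,280) and oblong (218,291). The two oblongs at (110,281) and (155,339) are green decoys, so I'll leave them alone. The bronze oblong at (218,291) fits the description. The right half shows the nests, the black post at (297,256), the black mark on the left rim at (276,220), the yellow mark at (347,287), and the pins at (419,174) and (430,226).

```bash
cat >> h.py <<'E'
def plan(wps,yaw=None,mod=180):
    "each waypoint (mm world) -> shift from the current pose in tool axes"
    s,M=st(); p=s['ee_pos']*1000
    for w in wps: print(w,'->',np.round(M.T@(np.array(w)-p),1))
    if yaw is not None:
        cur=np.degrees(np.arctan2(M[1,1],M[0,1])); tw=cur-yaw; print('yaw',round(cur,1),'twist',round((tw+mod/2)%mod-mod/2,1))
E
python3 - <<'E'
from m import *
plan([(480,-250,220),(428,253,150)],-3)
K,T=cal('top0.png')
print('post',px2w(K,T,[297,256],.104))
E
```

```text
t 0.15 p [ 0.1812 -0.6238  0.2219] F [ 0.3  0.1 -0.3] gap 0.0919 gf 0.0
[[0.96, 0.279, -0.0], [0.279, -0.96, 0.001], [-0.0, -0.001, -1.0]]
q [ 1.24  0.47 -0.01  1.6   0.01  1.07 -0.06]
(480, -250, 220) -> [ 391.2 -275.6    2.2]
(428, 253, 150) -> [ 481.7 -773.    72.8]
yaw -73.8 twist -70.8
post [[0.50081365 0.07902169 0.104     ]]
```

>>> move_arm:
  jaw: 0.8
  rows:
    - {"tx": 55, "ty": -39, "tz": 0}
    - {"tx": 110, "ty": -78, "tz": 0}
    - {"tx": 165, "ty": -117, "tz": 0}
    - {"tx": 220, "ty": -155, "tz": 0}
    - {"tx": 275, "ty": -194, "tz": 0}
    - {"tx": 330, "ty": -233, "tz": 0}
    - {"tx": 391, "ty": -276, "tz": 0}
    - {"tx": 391, "ty": -276, "tz": 0}

```text
$.rows[0]: bad value
```

>>> move_arm:
  rows:
    - {"tx": 11, "ty": -60, "tz": 0, "twist": -8.9}
    - {"tx": 22, "ty": -120, "tz": 0, "twist": -17.7}
    - {"tx": 33, "ty": -180, "tz": 0, "twist": -26.6}
    - {"tx": 44, "ty": -240, "tz": 0, "twist": -35.4}
    - {"tx": 55, "ty": -300, "tz": 10, "twist": -44.3}
    - {"tx": 66, "ty": -360, "tz": 30, "twist": -53}
    - {"tx": 77, "ty": -420, "tz": 50, "twist": -62}
    - {"tx": 90, "ty": -497, "tz": 72, "twist": -70.8}

```text
t: 1.15
ee_pos: [0.1461, -0.2311, 0.2009]
eef_rot: [2.458, 1.912, 0.027]
force: [-0.3, -0.7, -0.5]
finger_gap: 0.0921
grip_force: 0.0
```

```bash
python3 - <<'E'
from m import *
plan([(428,253,150)],-3)
E
```

```text
t 1.15 p [ 0.1461 -0.2311  0.2009] F [-0.3 -0.7 -0.5] gap 0.0921 gf 0.0
[[0.246, 0.969, 0.031], [0.969, -0.246, -0.011], [-0.003, 0.032, -0.999]]
q [ 1.68 -0.21 -0.66  2.41 -0.19  0.88  0.9 ]
(428, 253, 150) -> [538.7 152.3  54.2]
yaw -14.3 twist -11.3
```

>>> move_arm:
  jaw: 0.8
  rows:
    - {"tx": 20, "ty": 40, "tz": -10, "twist": 0}
    - {"tx": 40, "ty": 80, "tz": -20, "twist": 0}
    - {"tx": 60, "ty": 120, "tz": -20, "twist": 0}
    - {"tx": 80, "ty": 160, "tz": -20, "twist": 0}
    - {"tx": 105, "ty": 205, "tz": -20, "twist": 0}
    - {"tx": 130, "ty": 250, "tz": -20, "twist": 0}
    - {"tx": 160, "ty": 300, "tz": -20, "twist": 0}
    - {"tx": 160, "ty": 300, "tz": -20, "twist": 0}

```text
t: 2.15
ee_pos: [0.4789, -0.1491, 0.2301]
eef_rot: [2.459, 1.915, 0.035]
force: [-0.6, -0.1, 0.3]
finger_gap: 0.0737
grip_force: 0.0
```

```bash
python3 - <<'E'
from m import *
plan([(428,253,150)],-3)
E
```

```text
t 2.15 p [ 0.4789 -0.1491  0.2301] F [-0.6 -0.1  0.3] gap 0.0737 gf 0.0
[[0.245, 0.969, 0.033], [0.969, -0.245, -0.006], [0.003, 0.033, -0.999]]
q [ 1.11  0.38 -1.05  1.93  0.4   1.02 -0.36]
(428, 253, 150) -> [ 377.2 -150.5   76.1]
yaw -14.2 twist -11.2
```

>>> move_arm:
  jaw: 0.8
  rows:
    - {"tx": 54, "ty": -21, "tz": 0, "twist": -2}
    - {"tx": 108, "ty": -43, "tz": 0, "twist": -4}
    - {"tx": 162, "ty": -64, "tz": 10, "twist": -6}
    - {"tx": 216, "ty": -86, "tz": 30, "twist": -8}
    - {"tx": 270, "ty": -107, "tz": 50, "twist": -10}
    - {"tx": 324, "ty": -129, "tz": 65, "twist": -11}
    - {"tx": 377, "ty": -150, "tz": 76, "twist": -11}
    - {"tx": 377, "ty": -150, "tz": 76, "twist": -11}

```text
t: 3.15
ee_pos: [0.4251, 0.2528, 0.1485]
eef_rot: [2.261, 2.142, 0.024]
force: [0.5, -1.0, -0.2]
finger_gap: 0.0737
grip_force: 0.0
```

```bash
python3 - <<'E'
from m import *
plan([(428,253,21)],-3)
im,c=snap('wrist','w1.png')
E
```

```text
t 3.15 p [0.4251 0.2528 0.1485] F [ 0.5 -1.  -0.2] gap 0.0737 gf 0.0
[[0.054, 0.998, 0.03], [0.998, -0.054, -0.009], [-0.007, 0.03, -1.0]]
q [ 0.19  0.51 -1.    2.01  0.58  0.91 -1.18]
(428, 253, 21) -> [  1.3  -0.9 127.5]
yaw -3.1 twist -0.1
```

View pics/w1.png

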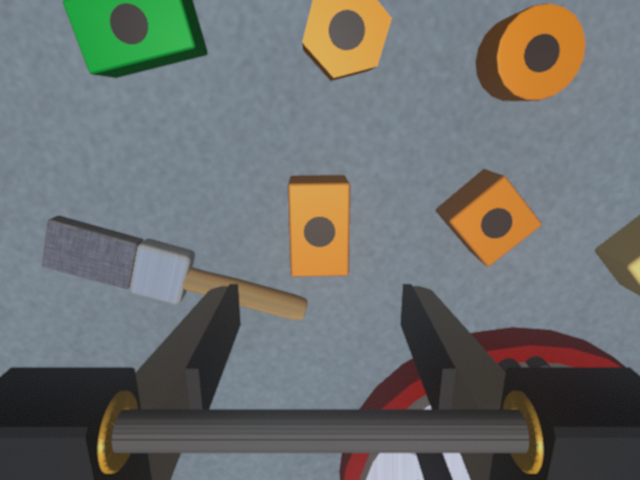

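The wrist view shows the oblong at (320,232), hex at (347,30), round at (541,53) and square at (496,223). The brush tip at (305,305) is clear of the fingers.

```bash
python3 - <<'E'
from m import *
f='w1.png'
blobs(f,(8,120,175),(22,255,255),.036,300)
blobs(f,(0,0,0),(179,255,90),.036,300,(280,0,600,260))
K,T=cal(f); print(px2w(K,T,[[305,305],[320,232]],.02))
h=cv2.cvtColor(cv2.imread('pics/w1.png'),cv2.COLOR_BGR2HSV)
print([h[v,u].tolist() for u,v in[(300,240),(320,180),(350,60),(560,30),(490,80),(480,245),(480,185)]])
E
```

```text
px [346.3  35.2] A 4070 w [450.5 376.3] rect [450.4 374.3] [41.6 52.1] 87.3
px [540.6  51.2] A 5319 w [569.9 361.4] rect [570.  360.7] [53.1 54.1] 86.9
px [495.5 221.4] A 3351 w [550.2 253.9] rect [550.3 253. ] [45.8 46.1] 39.3
px [318.9 228.6] A 4553 w [427.5 256.4] rect [427.4 254.6] [65.8 40. ] 87.2
px [492.1  62.6] A 1483 w [540.2 356.5] rect [543.5 356.4] [26.5 49.5] 8.9
px [541.5  52.6] A 950 w [570.5 360.6] rect [570.6 360.6] [19.8 20.6] 87.0
px [464.9 196.3] A 963 w [527.7 273. ] rect [539.1 263.2] [46.2 42.5] 39.6
px [496.2 222.8] A 634 w [550.7 252.9] rect [550.7 253. ] [19.5 20. ] 86.4
[[0.41350105 0.19085989 0.02      ]
 [0.42828015 0.24905283 0.02      ]]
[[16, 170, 216], [13, 122, 90], [19, 159, 218], [16, 208, 204], [14, 135, 81], [15, 189, 209], [13, 120, 91]]
```

>>> move_arm:
  jaw: 0.8
  rows:
    - {"tx": 2, "ty": -1.5, "tz": 25, "twist": 0}
    - {"tx": 2, "ty": -1.5, "tz": 50, "twist": 0}
    - {"tx": 2, "ty": -1.5, "tz": 75, "twist": 0}
    - {"tx": 2, "ty": -1.5, "tz": 100, "twist": 0}
    - {"tx": 2, "ty": -1.5, "tz": 115, "twist": 0}
    - {"tx": 2, "ty": -1.5, "tz": 126.5, "twist": 0}
    - {"tx": 2, "ty": -1.5, "tz": 126.5, "twist": 0}
    - {"tx": 2, "ty": -1.5, "tz": 126.5, "twist": 0}

```text
t: 4.2
ee_pos: [0.4308, 0.2495, 0.0228]
eef_rot: [2.269, 2.13, 0.026]
force: [0.8, 0.4, -0.8]
finger_gap: 0.0736
grip_force: 0.0
```

>>> move_arm:
  jaw: 0
  rows:
    - {"tx": 0, "ty": 0, "tz": 0, "twist": 0}
    - {"tx": 0, "ty": 0, "tz": 0, "twist": 0}
    - {"tx": 0, "ty": 0, "tz": 0, "twist": 0}
    - {"tx": 0, "ty": 0, "tz": 0, "twist": 0}
    - {"tx": 0, "ty": 0, "tz": 0, "twist": 0}
    - {"tx": 0, "ty": 0, "tz": 0, "twist": 0}
    - {"tx": 0, "ty": 0, "tz": 0, "twist": 0}
    - {"tx": 0, "ty": 0, "tz": 0, "twist": 0}

```text
t: 5.2
ee_pos: [0.4299, 0.2494, 0.0223]
eef_rot: [2.269, 2.131, 0.023]
force: [-3.3, -1.0, 6.2]
finger_gap: 0.0418
grip_force: 29.9
```

```bash
python3 - <<'E'
from m import *
plan([(427,254,160),(585.3,-85.5,170),(585.3,-85.5,130)],90.6)
E
```

```text
t 5.2 p [0.4299 0.2494 0.0223] F [-3.3 -1.   6.2] gap 0.0418 gf 29.9
[[0.063, 0.998, 0.03], [0.998, -0.063, -0.011], [-0.009, 0.031, -0.999]]
q [ 0.02  0.69 -0.79  2.07  0.83  0.7  -1.38]
(427, 254, 160) -> [   3.2    1.1 -137.7]
(585.3, -85.5, 170) -> [-325.7  180.6 -139.3]
(585.3, -85.5, 130) -> [-325.4  179.4  -99.3]
yaw -3.6 twist 85.8
```

>>> move_arm:
  rows:
    - {"tx": 0, "ty": 0, "tz": -45, "twist": 0}
    - {"tx": 0, "ty": 0, "tz": -90, "twist": 0}
    - {"tx": -10, "ty": 5, "tz": -135, "twist": 10}
    - {"tx": -60, "ty": 32, "tz": -140, "twist": 20}
    - {"tx": -110, "ty": 60, "tz": -140, "twist": 30}
    - {"tx": -160, "ty": 87, "tz": -140, "twist": 40}
    - {"tx": -210, "ty": 114, "tz": -140, "twist": 50}
    - {"tx": -260, "ty": 141, "tz": -140, "twist": 60}

```text
t: 6.2
ee_pos: [0.5506, -0.02, 0.1685]
eef_rot: [3.043, 0.703, 0.043]
force: [1.2, -0.8, -3.6]
finger_gap: 0.0418
grip_force: 29.8
```

```bash
python3 - <<'E'
from m import *
plan([(580.7,-85.5,150)],90.6)
E
```

```text
t 6.2 p [ 0.5506 -0.02    0.1685] F [ 1.2 -0.8 -3.6] gap 0.0418 gf 29.8
[[0.898, 0.438, 0.031], [0.439, -0.899, -0.011], [0.023, 0.023, -0.999]]
q [ 0.54  0.46 -0.72  1.88  0.4   0.91 -1.49]
(580.7, -85.5, 150) -> [-2.1 71.6 20.1]
yaw -64.0 twist 25.4
```

>>> move_arm:
  rows:
    - {"tx": 0, "ty": 25, "tz": 5, "twist": 9}
    - {"tx": -1, "ty": 50, "tz": 10, "twist": 18}
    - {"tx": -2, "ty": 72, "tz": 20, "twist": 25.4}
    - {"tx": -2, "ty": 72, "tz": 20, "twist": 25.4}
    - {"tx": -2, "ty": 72, "tz": 20, "twist": 25.4}
    - {"tx": -2, "ty": 72, "tz": 20, "twist": 25.4}
    - {"tx": -2, "ty": 72, "tz": 20, "twist": 25.4}
    - {"tx": -2, "ty": 72, "tz": 20, "twist": 25.4}

```text
t: 7.2
ee_pos: [0.581, -0.0829, 0.1507]
eef_rot: [3.13, 0.028, 0.049]
force: [-0.4, 1.1, -3.1]
finger_gap: 0.0421
grip_force: 29.8
```

```bash
python3 - <<'E'
from m import *
plan([(580.7,-85.5,66)],90.6)
im,c=snap('wrist','w2.png')
print('casting');blobs('w2.png',(8,120,175),(22,255,255),.164,300)
print('nest');blobs('w2.png',(100,80,40),(125,255,255),.054,300)
E
```

```text
t 7.2 p [ 0.581  -0.0829  0.1507] F [-0.4  1.1 -3.1] gap 0.0421 gf 29.8
[[0.999, 0.017, 0.031], [0.018, -1.0, -0.011], [0.031, 0.011, -0.999]]
q [ 0.53  0.51 -0.58  1.82  0.37  0.89 -1.78]
(580.7, -85.5, 66) -> [-3.   1.7 84.6]
yaw -89.0 twist 0.4
casting
px [320.1 307.2] A 12706 w [589.6 -84. ] rect [586.7 -84.2] [64.6 40.2] 1.9
nest
px [176.6 101.4] A 3816 w [671.    1.8] rect [668.3  -1.5] [71.6 72. ] 30.7
px [322.7 188.9] A 1145 w [619.9 -86.4] rect [613.6 -86.3] [25.1 57.2] 0.9
px [ 56.7 237.6] A 3958 w [585.5  85.5] rect [583.4  81.2] [64.2 67.9] 0.4
px [178.9 333.9] A 900 w [517.   11.6] rect [517.4  10.2] [26.3 64.1] 43.3
```

View pics/w2.png

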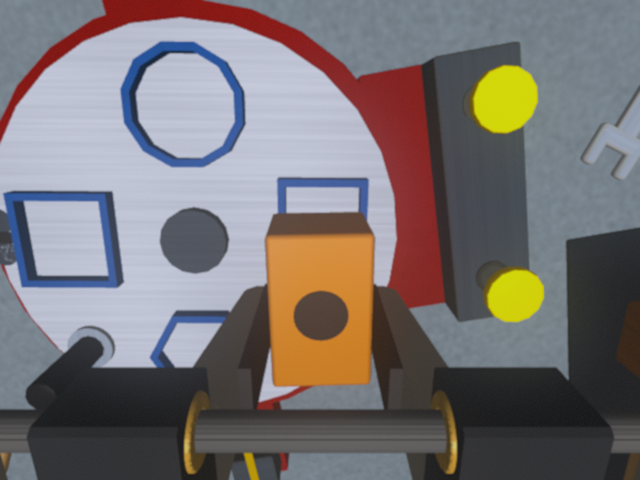

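>>> move_arm:
  rows:
    - {"tx": -4, "ty": 0.5, "tz": 15, "twist": 0.4}
    - {"tx": -4, "ty": 0.5, "tz": 35, "twist": 0.4}
    - {"tx": -4, "ty": 0.5, "tz": 50, "twist": 0.4}
    - {"tx": -4.5, "ty": 0.6, "tz": 60, "twist": 0.4}
    - {"tx": -4.5, "ty": 0.6, "tz": 60, "twist": 0.4}
    - {"tx": -4.5, "ty": 0.6, "tz": 60, "twist": 0.4}
    - {"tx": -4.5, "ty": 0.6, "tz": 60, "twist": 0.4}
    - {"tx": -4.5, "ty": 0.6, "tz": 60, "twist": 0.4}

```text
t: 8.25
ee_pos: [0.5787, -0.0846, 0.0909]
eef_rot: [3.13, 0.015, 0.05]
force: [-0.4, 0.6, -3.0]
finger_gap: 0.0415
grip_force: 29.8
```

```bash
python3 - <<'E'
from m import *
plan([(578.5,-84.5,68),(578.5,-84.5,140)],90.6)
im,c=snap('wrist','w3.png')
print('casting');blobs('w3.png',(8,120,175),(22,255,255),.104,300)
print('nest');blobs('w3.png',(100,80,40),(125,255,255),.054,300)
E
```

```text
t 8.25 p [ 0.5787 -0.0846  0.0909] F [-0.4  0.6 -3. ] gap 0.0415 gf 29.8
[[0.999, 0.01, 0.032], [0.01, -1.0, -0.011], [0.032, 0.011, -0.999]]
q [ 0.5   0.58 -0.54  1.86  0.43  0.78 -1.83]
(578.5, -84.5, 68) -> [-0.9 -0.3 22.8]
(578.5, -84.5, 140) -> [  1.4   0.5 -49.1]
yaw -89.4 twist -0.0
casting
px [320.2 307.2] A 12953 w [587.2 -85.8] rect [584.3 -86. ] [64.8 40.6] 1.4
nest
px [128.   89.3] A 7353 w [671.6   2. ] rect [668.3  -1.7] [71.8 72.2] 30.4
px [324.6 203.8] A 2001 w [619.3 -88.2] rect [602.1 -86.4] [49.1 57.4] 0.5
px [ 40.9 270.3] A 3362 w [583.8  56.2] rect [583.7  64.2] [65.  37.8] 0.1
px [165.2 361.2] A 770 w [531.5  -2.3] rect [531.6  -1.9] [ 7.4 37.1] 0.1
```

>>> move_arm:
  rows:
    - {"tx": -0.5, "ty": -0.2, "tz": 8, "twist": 0}
    - {"tx": -0.7, "ty": -0.3, "tz": 16, "twist": 0}
    - {"tx": -0.9, "ty": -0.3, "tz": 22.8, "twist": 0}
    - {"tx": -0.9, "ty": -0.3, "tz": 22.8, "twist": 0}
    - {"tx": -0.9, "ty": -0.3, "tz": 22.8, "twist": 0}
    - {"tx": -0.9, "ty": -0.3, "tz": 22.8, "twist": 0}
    - {"tx": -0.9, "ty": -0.3, "tz": 22.8, "twist": 0}
    - {"tx": -0.9, "ty": -0.3, "tz": 22.8, "twist": 0}

```text
t: 9.3
ee_pos: [0.5782, -0.0845, 0.0676]
eef_rot: [3.13, 0.015, 0.049]
force: [-0.5, 0.0, -3.2]
finger_gap: 0.042
grip_force: 29.9
```

```bash
python3 - <<'E'
from m import *
plan([(578.5,-84.5,67)],90.6)
E
```

```text
t 9.3 p [ 0.5782 -0.0845  0.0676] F [-0.5  0.  -3.2] gap 0.042 gf 29.9
[[0.999, 0.01, 0.031], [0.01, -1.0, -0.011], [0.031, 0.011, -0.999]]
q [ 0.48  0.61 -0.52  1.87  0.45  0.74 -1.85]
(578.5, -84.5, 67) -> [ 0.3 -0.   0.6]
yaw -89.4 twist -0.0
```

>>> move_arm:
  jaw: 0.65
  rows:
    - {"tx": 0, "ty": 0, "tz": 0, "twist": 0}
    - {"tx": 0, "ty": 0, "tz": 0, "twist": 0}
    - {"tx": 0, "ty": 0, "tz": 0, "twist": 0}
    - {"tx": 0, "ty": 0, "tz": 0, "twist": 0}
    - {"tx": 0.3, "ty": 0, "tz": -10, "twist": 0}
    - {"tx": 1, "ty": 0, "tz": -35, "twist": 0}
    - {"tx": 2, "ty": 1, "tz": -60, "twist": 0}
    - {"tx": 2.5, "ty": 1, "tz": -82, "twist": 0}

```text
t: 10.3
ee_pos: [0.5785, -0.0845, 0.1513]
eef_rot: [3.13, 0.016, 0.05]
force: [0.2, 0.2, 0.0]
finger_gap: 0.0595
grip_force: 0.0
```

>>> move_arm:
  jaw: 0.75
  rows:
    - {"tx": -3, "ty": -48, "tz": 0, "twist": -5}
    - {"tx": -7, "ty": -97, "tz": 0, "twist": -11}
    - {"tx": -10, "ty": -145, "tz": 0, "twist": -16}
    - {"tx": -14, "ty": -193, "tz": 0, "twist": -22}
    - {"tx": -17, "ty": -241, "tz": 0, "twist": -28}
    - {"tx": -21, "ty": -290, "tz": 0, "twist": -33}
    - {"tx": -24, "ty": -338, "tz": 0, "twist": -38.7}
    - {"tx": -24, "ty": -338, "tz": 0, "twist": -38.7}

```text
t: 11.3
ee_pos: [0.5493, 0.2583, 0.1462]
eef_rot: [2.939, 1.06, 0.042]
force: [0.3, 0.4, 0.6]
finger_gap: 0.069
grip_force: 0.0
```

```bash
python3 - <<'E'
from m import *
im,c=snap('wrist','w4.png')
print('casting');blobs('w4.png',(8,120,175),(22,255,255),.036,300);blobs('w4.png',(0,0,0),(179,255,90),.036,300,(200,0,500,300))
snap('top','top1.png');print('top');blobs('top1.png',(8,120,60),(22,255,255),.036,60,(130,150,420,320))
plan([(550.7,253,60),(550.7,253,22)],-50.7)
E
```

```text
casting
px [211.6 113.6] A 5037 w [571.7 360.9] rect [570.9 360.3] [53.1 53.7] 39.8
px [ 85.  237.4] A 3280 w [451.8 379.6] rect [451.3 379.1] [53.7 47.3] 70.9
px [322.8 240.6] A 3415 w [552.  253.4] rect [551.5 252.9] [44.7 45.8] 39.1
px [322.  203.1] A 439 w [571.8 270.6] rect [572.1 270.4] [ 4.1 43.8] 39.4
px [455.1 277. ] A 1802 w [590.9 162.9] rect [587.3 163. ] [28.1 81.3] 64.9
px [228. 293.] A 428 w [479.4 280.8] rect [478.9 283.2] [11.5 25.7] 39.0
top
px [375.3 216.1] A 428 w [593.3 -89.4] rect [590.2 -87.9] [68.7 42. ] 0.1
px [227.3 230.1] A 69 w [561.8 235.9] rect [560.9 234.4] [39.2 10.8] 45.4
px [162.4 280.3] A 406 w [451.4 376.2] rect [451.3 377.2] [51.  54.7] 39.2
px [348.2 288.4] A 82 w [434.5 -29.7] rect [430.3 -29.8] [37.7 16. ] 7.5
t 11.4 p [0.5509 0.2531 0.1454] F [ 0.7 -0.7 -0.6] gap 0.0692 gf 0.0
[[0.774, 0.633, 0.031], [0.633, -0.774, -0.011], [0.017, 0.028, -0.999]]
q [ 0.05  0.6  -0.75  1.76  0.52  0.96 -1.8 ]
(550.7, 253, 60) -> [-1.7 -2.5 85.4]
(550.7, 253, 22) -> [ -2.3  -3.6 123.4]
yaw -50.7 twist -0.0
```

View pics/top1.png

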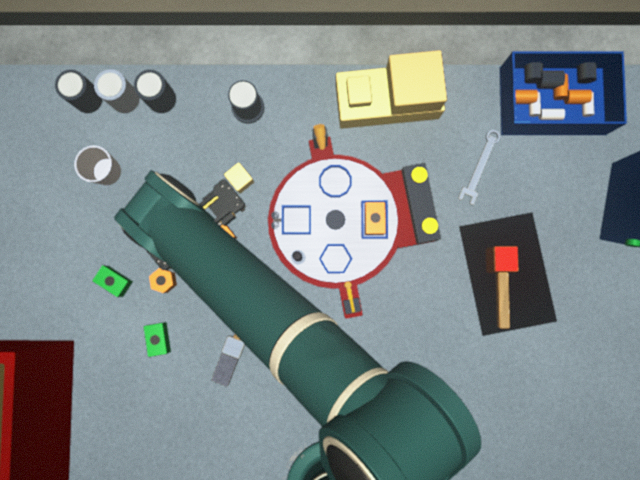

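>>> move_arm:
  rows:
    - {"tx": -1, "ty": -1, "tz": 30, "twist": 0}
    - {"tx": -1, "ty": -2, "tz": 60, "twist": 0}
    - {"tx": -2, "ty": -3, "tz": 90, "twist": 0}
    - {"tx": -2, "ty": -3.4, "tz": 110, "twist": 0}
    - {"tx": -2, "ty": -3.4, "tz": 123.4, "twist": 0}
    - {"tx": -2, "ty": -3.4, "tz": 123.4, "twist": 0}
    - {"tx": -2, "ty": -3.4, "tz": 123.4, "twist": 0}
    - {"tx": -2, "ty": -3.4, "tz": 123.4, "twist": 0}

```text
t: 12.4
ee_pos: [0.5516, 0.2536, 0.0226]
eef_rot: [2.94, 1.049, 0.043]
force: [0.7, 0.3, -0.0]
finger_gap: 0.0689
grip_force: 0.0
```

>>> move_arm:
  jaw: 0
  rows:
    - {"tx": 0, "ty": 0, "tz": 0, "twist": 0}
    - {"tx": 0, "ty": 0, "tz": 0, "twist": 0}
    - {"tx": 0, "ty": 0, "tz": 0, "twist": 0}
    - {"tx": 0, "ty": 0, "tz": 0, "twist": 0}
    - {"tx": 0, "ty": 0, "tz": 0, "twist": 0}
    - {"tx": 0, "ty": 0, "tz": -30, "twist": 0}
    - {"tx": 0, "ty": 0, "tz": -75, "twist": 0}
    - {"tx": 0, "ty": 0, "tz": -120, "twist": 0}

```text
t: 13.4
ee_pos: [0.5464, 0.2539, 0.1416]
eef_rot: [2.939, 1.049, 0.036]
force: [1.7, -0.2, -2.8]
finger_gap: 0.0482
grip_force: 29.9
```

```bash
python3 - <<'E'
from m import *
plan([(582,85,150)],0.6)
E
```

```text
t 13.4 p [0.5464 0.2539 0.1416] F [ 1.7 -0.2 -2.8] gap 0.0482 gf 29.9
[[0.774, 0.633, 0.029], [0.633, -0.774, -0.011], [0.015, 0.027, -1.0]]
q [ 0.05  0.6  -0.75  1.77  0.53  0.96 -1.81]
(582, 85, 150) -> [-79.2 153.5  -5.5]
yaw -50.7 twist -51.3
```

>>> move_arm:
  rows:
    - {"tx": -16, "ty": 30, "tz": -5, "twist": -10}
    - {"tx": -32, "ty": 60, "tz": -5, "twist": -20}
    - {"tx": -48, "ty": 90, "tz": -5, "twist": -30}
    - {"tx": -64, "ty": 120, "tz": -5, "twist": -40}
    - {"tx": -79, "ty": 153, "tz": -5, "twist": -50}
    - {"tx": -79, "ty": 153, "tz": -5, "twist": -51.3}
    - {"tx": -79, "ty": 153, "tz": -5, "twist": -51.3}
    - {"tx": -79, "ty": 153, "tz": -5, "twist": -51.3}

```text
t: 14.4
ee_pos: [0.5822, 0.0874, 0.1494]
eef_rot: [2.189, 2.213, 0.022]
force: [-0.1, 0.6, -2.9]
finger_gap: 0.0479
grip_force: 29.9
```

```bash
python3 - <<'E'
from m import *
plan([(583,85,92)],0.6)
im,c=snap('wrist','w5.png')
z=manip.sense()['ee_pos'][2]
print('casting');blobs('w5.png',(8,120,175),(22,255,255),z+.0136,300)
print('nest');blobs('w5.png',(100,80,40),(125,255,255),.054,300)
E
```

```text
t 14.4 p [0.5822 0.0874 0.1494] F [-0.1  0.6 -2.9] gap 0.0479 gf 29.9
[[-0.011, 0.999, 0.031], [1.0, 0.011, -0.01], [-0.01, 0.031, -0.999]]
q [ 0.48  0.66 -0.96  1.8   0.66  1.01 -0.73]
(583, 85, 92) -> [-1.8 -1.  57.4]
yaw 0.6 twist 0.0
casting
px [320.  322.3] A 9609 w [581.1  89.5] rect [581.3  87.8] [46.  46.5] 0.4
px [615.1 375.1] A 407 w [708.   63.3] rect [704.8  64.6] [ 4.8 33.1] 72.4
px [317.8 467.4] A 1729 w [580.9  15.4] rect [580.6  14.9] [12.9 41.8] 88.8
nest
px [317.3 211.3] A 1494 w [582.5 107.5] rect [582.8 100.5] [63.3 31.2] 0.3
px [173.3 334.4] A 853 w [483.3  19.1] rect [483.7  17.2] [56.9 22.7] 40.7
px [462.2 333.4] A 786 w [686.5  18.4] rect [685.1  17.4] [23.8 64.4] 41.8
```

>>> move_arm:
  rows:
    - {"tx": -2.5, "ty": -0.5, "tz": 25, "twist": 0}
    - {"tx": -2.5, "ty": -1, "tz": 50, "twist": 0}
    - {"tx": -2.2, "ty": -1, "tz": 55, "twist": 0}
    - {"tx": -2.2, "ty": -1, "tz": 57, "twist": 0}
    - {"tx": -2.1, "ty": -1.5, "tz": 70, "twist": 0}
    - {"tx": -2.1, "ty": -1.8, "tz": 81.5, "twist": 0}
    - {"tx": -2.1, "ty": -1.8, "tz": 81.5, "twist": 0}
    - {"tx": -2.1, "ty": -1.8, "tz": 81.5, "twist": 0}

```text
t: 15.45
ee_pos: [0.5835, 0.0832, 0.068]
eef_rot: [2.19, 2.212, 0.022]
force: [0.0, -0.1, -3.4]
finger_gap: 0.0477
grip_force: 29.9
```

```bash
python3 - <<'E'
from m import *
plan([(583,84.5,67.5)],0.6)
K,T=cal('w4.png'); im=cv2.imread('pics/w4.png'); h=cv2.cvtColor(im,cv2.COLOR_BGR2HSV); m=cv2.inRange(h,(8,120,175),(22,255,255)); m[:,200:]=0; m[:150]=0
c=max(cv2.findContours(m,0,1)[0],key=cv2.contourArea); w=px2w(K,T,cv2.approxPolyDP(cv2.convexHull(c),4,True)[:,0],.036)[:,:2]*1000
print(np.round(w,1)); d=np.diff(np.r_[w,w[:1]],axis=0); print(np.round(np.degrees(np.arctan2(d[:,1],d[:,0]))%60,1),np.round(np.hypot(*d.T),1))
E
```

```text
t 15.45 p [0.5835 0.0832 0.068 ] F [ 0.  -0.1 -3.4] gap 0.0477 gf 29.9
[[-0.01, 0.999, 0.031], [1.0, 0.01, -0.011], [-0.011, 0.031, -0.999]]
q [ 0.42  0.75 -0.87  1.84  0.77  0.89 -0.81]
(583, 84.5, 67.5) -> [ 1.3 -0.5  0.5]
yaw 0.6 twist -0.0
[[477.6 384.5]
 [465.5 357.7]
 [442.6 353.7]
 [424.7 374.5]
 [433.4 399.3]
 [458.5 404.6]]
[ 5.8  9.9 10.7 10.9 11.9 13.5] [29.4 23.3 27.4 26.3 25.6 27.8]
```

>>> move_arm:
  jaw: 0.7
  rows:
    - {"tx": 0, "ty": 0, "tz": 0, "twist": 0}
    - {"tx": 0, "ty": 0, "tz": 0, "twist": 0}
    - {"tx": 0, "ty": 0, "tz": 0, "twist": 0}
    - {"tx": 0, "ty": 0, "tz": 0, "twist": 0}
    - {"tx": 0, "ty": 0.3, "tz": -10, "twist": 0}
    - {"tx": 0, "ty": 1, "tz": -35, "twist": 0}
    - {"tx": -0.5, "ty": 2, "tz": -60, "twist": 0}
    - {"tx": -1, "ty": 2.5, "tz": -82, "twist": 0}

```text
t: 16.45
ee_pos: [0.5837, 0.0832, 0.1517]
eef_rot: [2.189, 2.211, 0.023]
force: [0.4, 0.5, -0.4]
finger_gap: 0.0646
grip_force: 0.0
```

>>> move_arm:
  jaw: 0.75
  rows:
    - {"tx": 50, "ty": -21, "tz": 0, "twist": 3}
    - {"tx": 100, "ty": -43, "tz": 0, "twist": 7}
    - {"tx": 150, "ty": -64, "tz": 0, "twist": 10}
    - {"tx": 200, "ty": -86, "tz": 0, "twist": 13}
    - {"tx": 250, "ty": -108, "tz": 0, "twist": 17}
    - {"tx": 297, "ty": -129, "tz": 0, "twist": 19.8}
    - {"tx": 297, "ty": -129, "tz": 0, "twist": 19.8}
    - {"tx": 297, "ty": -129, "tz": 0, "twist": 19.8}

```text
t: 17.45
ee_pos: [0.4519, 0.3783, 0.1431]
eef_rot: [2.538, 1.804, 0.03]
force: [0.0, -0.3, 0.5]
finger_gap: 0.069
grip_force: 0.0
```

```bash
cat >> m.py <<'E'
def poly(f,z,roi,eps=4,mod=60):
    K,T=cal(f); h=cv2.cvtColor(cv2.imread('pics/'+f),cv2.COLOR_BGR2HSV); m=cv2.inRange(h,(8,120,175),(22,255,255)); k=np.zeros_like(m); k[roi[1]:roi[3],roi[0]:roi[2]]=255
    c=max(cv2.findContours(m&k,0,1)[0],key=cv2.contourArea); w=px2w(K,T,cv2.approxPolyDP(cv2.convexHull(c),eps,True)[:,0],z)[:,:2]*1000
    d=np.diff(np.r_[w,w[:1]],axis=0); print(np.round(w,1).tolist(),'dir',np.round(np.degrees(np.arctan2(d[:,1],d[:,0]))%mod,1),'len',np.round(np.hypot(*d.T),1))
E
python3 - <<'E'
from m import *
im,c=snap('wrist','w6.png')
blobs('w6.png',(8,120,175),(22,255,255),.036,300);blobs('w6.png',(0,0,0),(179,255,90),.036,300,(250,150,400,300))
poly('w6.png',.036,(220,100,420,300))
plan([(451.5,379.5,22)],-19.2)
E
```

```text
px [489.5 201.8] A 4011 w [570.5 362. ] rect [570.5 361.1] [53.5 53.3] 28.5
px [312.6 234.7] A 3236 w [451.  380.4] rect [450.6 379.6] [53.9 47. ] 71.9
px [311.8 199.7] A 428 w [458.6 403.4] rect [458.5 403. ] [16.5 44. ] 71.2
[[459.3, 405.1], [477.1, 385.0], [468.7, 359.3], [441.9, 354.0], [424.8, 373.6], [433.4, 399.9]] dir [11.5 11.9 11.2 11.1 11.9 11.3] len [26.8 27.  27.3 26.  27.6 26.4]
t 17.5 p [0.4525 0.3775 0.1429] F [0.1 0.4 0. ] gap 0.0691 gf 0.0
[[0.331, 0.943, 0.031], [0.944, -0.33, -0.012], [-0.001, 0.033, -0.999]]
q [-0.13  0.63 -0.87  1.79  0.61  0.99 -1.59]
(451.5, 379.5, 22) -> [  1.7  -5.7 120.8]
yaw -19.3 twist -0.1
```

>>> move_arm:
  rows:
    - {"tx": 1, "ty": -3, "tz": 30, "twist": -0.8}
    - {"tx": 1.6, "ty": -4, "tz": 60, "twist": -0.8}
    - {"tx": 1.6, "ty": -5, "tz": 90, "twist": -0.8}
    - {"tx": 1.6, "ty": -6, "tz": 110, "twist": -0.8}
    - {"tx": 1.6, "ty": -6, "tz": 120.8, "twist": -0.8}
    - {"tx": 1.6, "ty": -6, "tz": 120.8, "twist": -0.8}
    - {"tx": 1.6, "ty": -6, "tz": 120.8, "twist": -0.8}
    - {"tx": 1.6, "ty": -6, "tz": 120.8, "twist": -0.8}

```text
t: 18.5
ee_pos: [0.4507, 0.3813, 0.0228]
eef_rot: [2.527, 1.821, 0.032]
force: [-0.5, 0.1, 0.6]
finger_gap: 0.0691
grip_force: 0.0
```

>>> move_arm:
  jaw: 0
  rows:
    - {"tx": 0, "ty": 0, "tz": 0, "twist": 0}
    - {"tx": 0, "ty": 0, "tz": 0, "twist": 0}
    - {"tx": 0, "ty": 0, "tz": 0, "twist": 0}
    - {"tx": 0, "ty": 0, "tz": 0, "twist": 0}
    - {"tx": 0, "ty": 0, "tz": 0, "twist": 0}
    - {"tx": 0, "ty": 0, "tz": -30, "twist": 0}
    - {"tx": 0, "ty": 0, "tz": -75, "twist": 0}
    - {"tx": 0, "ty": 0, "tz": -125, "twist": 0}

```text
t: 19.5
ee_pos: [0.4453, 0.3814, 0.1466]
eef_rot: [2.527, 1.822, 0.024]
force: [1.7, 0.4, -3.6]
finger_gap: 0.0481
grip_force: 29.8
```

```bash
python3 - <<'E'
from m import *
plan([(500.5,-1.7,165),(500.5,-1.7,150)],0.6)
E
```

```text
t 19.5 p [0.4453 0.3814 0.1466] F [ 1.7  0.4 -3.6] gap 0.0481 gf 29.8
[[0.316, 0.948, 0.028], [0.949, -0.316, -0.012], [-0.003, 0.031, -1.0]]
q [-0.13  0.63 -0.88  1.8   0.61  1.   -1.59]
(500.5, -1.7, 165) -> [-346.1  173.8  -12.1]
(500.5, -1.7, 150) -> [-346.   173.4    2.9]
yaw -18.4 twist -19.0
```

>>> move_arm:
  rows:
    - {"tx": -50, "ty": 25, "tz": -12, "twist": -3}
    - {"tx": -100, "ty": 50, "tz": -12, "twist": -6}
    - {"tx": -150, "ty": 75, "tz": -12, "twist": -9}
    - {"tx": -200, "ty": 100, "tz": -12, "twist": -12}
    - {"tx": -250, "ty": 125, "tz": -12, "twist": -15}
    - {"tx": -300, "ty": 150, "tz": -12, "twist": -18}
    - {"tx": -346, "ty": 174, "tz": -5, "twist": -19}
    - {"tx": -346, "ty": 174, "tz": 2, "twist": -19}

```text
t: 20.5
ee_pos: [0.5017, -0.0063, 0.1492]
eef_rot: [2.2, 2.202, 0.018]
force: [-0.3, 1.4, -3.1]
finger_gap: 0.0476
grip_force: 29.8
```

```bash
python3 - <<'E'
from m import *
manip.get_image('side');manip.get_image('side')
im,c=snap('wrist','w7.png')
z=manip.sense()['ee_pos'][2]
print('casting');blobs('w7.png',(8,120,175),(22,255,255),z+.0132,300);poly('w7.png',z+.0132,(220,150,420,400))
print('nest');blobs('w7.png',(100,80,40),(125,255,255),.054,300)
plan([(500.5,-1.7,92)],0.6)
E
```

```text
casting
px [471.  106.2] A 6066 w [550.5  83.3] rect [550.7  82.7] [29.1 28.7] 0.3
px [320.1 325.3] A 8566 w [499.8  -0.6] rect [499.9  -1.8] [47.  54.2] 0.1
px [217.7 275.2] A 428 w [460.6  21.3] rect [459.5  20.6] [19.8  4.8] 8.6
px [472.3 356. ] A 745 w [563.2 -15.4] rect [562.1 -15.7] [ 8.2 19.9] 89.4
[[500.3, 25.3], [522.7, 12.2], [523.4, -15.5], [499.1, -28.9], [476.5, -15.9], [476.7, 11.6]] dir [29.8 31.3 28.9 30.2 29.7 30.2] len [26.  27.7 27.7 26.1 27.5 27.3]
nest
px [438.3  94.7] A 2725 w [571.8  89.6] rect [581.6  83.8] [64.7 63.3] 0.3
px [311.1 218.6] A 1578 w [497.   13.9] rect [497.3   9. ] [65.7 51.7] 5.7
px [568.6 236.6] A 2529 w [667.3   1.8] rect [ 6.672e+02 -4.000e-01] [71.3 72.3] 60.4
px [462.2 320.6] A 643 w [603.3 -60.1] rect [601.7 -59.3] [16.5 52.1] 75.8
t 20.65 p [ 5.011e-01 -1.000e-04  1.500e-01] F [ 0.4 -0.2 -2.6] gap 0.0477 gf 29.8
[[-0.011, 1.0, 0.029], [1.0, 0.011, -0.01], [-0.01, 0.029, -1.0]]
q [ 0.75  0.53 -1.03  2.    0.6   0.91 -0.58]
(500.5, -1.7, 92) -> [-1.  -2.3 58. ]
yaw 0.6 twist 0.0
```

View pics/w7.png

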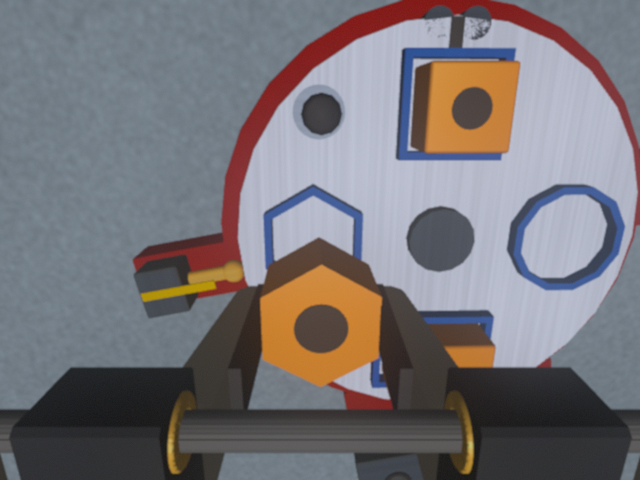

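```bash
python3 - <<'E'
from m import *
K,T=cal('w7.png'); h=cv2.cvtColor(cv2.imread('pics/w7.png'),cv2.COLOR_BGR2HSV); m=cv2.inRange(h,(100,80,40),(125,255,255)); m[:,:250]=0;m[:,375:]=0;m[290:]=0;m[:170]=0
c=np.vstack([x[:,0] for x in cv2.findContours(m,0,1)[0] if len(x)>20]); w=px2w(K,T,c,.054)[:,:2]*1000
i=w[:,1].argmax(); print('apex',w[i],'x',w[:,0].min(),w[:,0].max(),'ctr',(w[:,0].min()+w[:,0].max())/2,w[i,1]-36.95)
E
```

```text
apex [498.77704557  35.01386737] x 466.5621012025719 529.9266805735365 ctr 498.2443908880542 -1.9361326339502938
```

>>> move_arm:
  rows:
    - {"tx": 0.5, "ty": -2, "tz": 25, "twist": 0}
    - {"tx": 0.5, "ty": -3, "tz": 48, "twist": 0}
    - {"tx": 0.7, "ty": -3.5, "tz": 52, "twist": 0}
    - {"tx": 0.7, "ty": -3.5, "tz": 52, "twist": 0}
    - {"tx": 0.7, "ty": -3.8, "tz": 62, "twist": 0}
    - {"tx": 0.8, "ty": -4, "tz": 72, "twist": 0}
    - {"tx": 0.9, "ty": -4.2, "tz": 82, "twist": 0}
    - {"tx": 0.9, "ty": -4.2, "tz": 82, "twist": 0}

```text
t: 21.65
ee_pos: [0.4997, -0.0011, 0.0676]
eef_rot: [2.191, 2.212, 0.021]
force: [-0.1, -0.2, -3.1]
finger_gap: 0.0482
grip_force: 29.8
```

```bash
python3 - <<'E'
from m import *
manip.get_image('side')
plan([(499.3,0,67.5)],0.6)
E
```

```text
t 21.7 p [ 0.5001 -0.0009  0.0681] F [-0.5  0.8 -2.2] gap 0.0478 gf 29.8
[[-0.01, 0.999, 0.03], [1.0, 0.01, -0.01], [-0.011, 0.03, -0.999]]
q [ 0.64  0.64 -0.89  2.06  0.75  0.77 -0.71]
(499.3, 0, 67.5) -> [ 0.9 -0.8  0.5]
yaw 0.6 twist -0.0
```

>>> move_arm:
  jaw: 0.7
  rows:
    - {"tx": 0, "ty": 0, "tz": 0, "twist": 0}
    - {"tx": 0, "ty": 0, "tz": 0, "twist": 0}
    - {"tx": 0, "ty": 0, "tz": 0, "twist": 0}
    - {"tx": 0, "ty": 0, "tz": 0, "twist": 0}
    - {"tx": 0, "ty": 0.3, "tz": -10, "twist": 0}
    - {"tx": 0, "ty": 1, "tz": -35, "twist": 0}
    - {"tx": -0.5, "ty": 2, "tz": -60, "twist": 0}
    - {"tx": -1, "ty": 2.5, "tz": -82, "twist": 0}

```text
t: 22.7
ee_pos: [0.5005, -0.001, 0.1521]
eef_rot: [2.189, 2.211, 0.023]
force: [0.4, 0.2, -0.3]
finger_gap: 0.064
grip_force: 0.0
```

>>> move_arm:
  jaw: 0.8
  rows:
    - {"tx": 60, "ty": 12, "tz": 0, "twist": 0}
    - {"tx": 120, "ty": 24, "tz": 0, "twist": 0}
    - {"tx": 180, "ty": 36, "tz": 0, "twist": 0}
    - {"tx": 240, "ty": 48, "tz": 0, "twist": 0}
    - {"tx": 300, "ty": 60, "tz": 0, "twist": 0}
    - {"tx": 361, "ty": 74, "tz": 0, "twist": 0}
    - {"tx": 361, "ty": 74, "tz": 0, "twist": 0}
    - {"tx": 361, "ty": 74, "tz": 0, "twist": 0}

```text
t: 23.7
ee_pos: [0.5705, 0.3603, 0.149]
eef_rot: [2.189, 2.212, 0.021]
force: [-0.5, -1.2, -0.5]
finger_gap: 0.0735
grip_force: 0.0
```

```bash
python3 - <<'E'
from m import *
manip.get_image('side')
im,c=snap('wrist','w8.png')
blobs('w8.png',(8,120,175),(22,255,255),.036,300);blobs('w8.png',(0,0,0),(179,255,90),.036,300,(250,150,400,300))
plan([(570.6,360.8,22)],0.6)
E
```

```text
px [315.4 229.1] A 3770 w [570.7 361.9] rect [570.9 361.2] [53.4 53.3] 89.8
px [313.3 190.7] A 376 w [569.2 388.8] rect [569.4 386.3] [44.8 15.3] 2.8
t 23.8 p [0.5714 0.3586 0.149 ] F [ 0.1 -1.   0.4] gap 0.0735 gf 0.0
[[-0.008, 0.999, 0.031], [1.0, 0.008, -0.012], [-0.012, 0.031, -0.999]]
q [-0.05  0.77 -0.89  1.57  0.68  1.11 -1.1 ]
(570.6, 360.8, 22) -> [  3.8  -4.7 126.9]
yaw 0.5 twist -0.1
```

>>> move_arm:
  rows:
    - {"tx": 3, "ty": -2, "tz": 30, "twist": 0}
    - {"tx": 3.5, "ty": -3, "tz": 60, "twist": 0}
    - {"tx": 4, "ty": -4, "tz": 90, "twist": 0}
    - {"tx": 4, "ty": -4.6, "tz": 115, "twist": 0}
    - {"tx": 4, "ty": -4.6, "tz": 126.9, "twist": 0}
    - {"tx": 4, "ty": -4.6, "tz": 126.9, "twist": 0}
    - {"tx": 4, "ty": -4.6, "tz": 126.9, "twist": 0}
    - {"tx": 4, "ty": -4.6, "tz": 126.9, "twist": 0}

```text
t: 24.8
ee_pos: [0.5706, 0.3637, 0.0231]
eef_rot: [2.189, 2.211, 0.025]
force: [-0.5, 0.0, 0.1]
finger_gap: 0.0737
grip_force: 0.0
```

>>> move_arm:
  jaw: 0
  rows:
    - {"tx": 0, "ty": 0, "tz": 0, "twist": 0}
    - {"tx": 0, "ty": 0, "tz": 0, "twist": 0}
    - {"tx": 0, "ty": 0, "tz": 0, "twist": 0}
    - {"tx": 0, "ty": 0, "tz": 0, "twist": 0}
    - {"tx": 0, "ty": 0, "tz": 0, "twist": 0}
    - {"tx": 0, "ty": 0, "tz": -30, "twist": 0}
    - {"tx": 0, "ty": 0, "tz": -75, "twist": 0}
    - {"tx": 0, "ty": 0, "tz": -125, "twist": 0}

```text
t: 25.8
ee_pos: [0.5649, 0.3637, 0.1462]
eef_rot: [2.19, 2.213, 0.017]
force: [1.6, 0.9, -2.9]
finger_gap: 0.0553
grip_force: 29.9
```

```bash
python3 - <<'E'
from m import *
plan([(668.5,0,155)],0.6)
E
```

```text
t 25.8 p [0.5649 0.3637 0.1462] F [ 1.6  0.9 -2.9] gap 0.0553 gf 29.9
[[-0.01, 1.0, 0.028], [1.0, 0.01, -0.012], [-0.013, 0.027, -1.0]]
q [-0.06  0.77 -0.89  1.58  0.68  1.11 -1.11]
(668.5, 0, 155) -> [-364.8  100.    -1.4]
yaw 0.6 twist -0.0
```

>>> move_arm:
  rows:
    - {"tx": -58, "ty": 16, "tz": -5, "twist": 0}
    - {"tx": -116, "ty": 32, "tz": -5, "twist": 0}
    - {"tx": -174, "ty": 48, "tz": -5, "twist": 0}
    - {"tx": -232, "ty": 64, "tz": -5, "twist": 0}
    - {"tx": -290, "ty": 80, "tz": -5, "twist": 0}
    - {"tx": -348, "ty": 96, "tz": -3, "twist": 0}
    - {"tx": -364, "ty": 100, "tz": -1, "twist": 0}
    - {"tx": -364, "ty": 100, "tz": -1, "twist": 0}

```text
t: 26.8
ee_pos: [0.6689, 0.0001, 0.1535]
eef_rot: [2.194, 2.21, 0.02]
force: [-0.2, 0.7, -2.6]
finger_gap: 0.055
grip_force: 29.9
```

```bash
python3 - <<'E'
from m import *
manip.get_image('side');manip.get_image('side')
im,c=snap('wrist','w9.png')
z=manip.sense()['ee_pos'][2]
print('casting');blobs('w9.png',(8,120,175),(22,255,255),z+.013,300)
print('nest');blobs('w9.png',(100,80,40),(125,255,255),.054,300)
K,T=cal('w9.png'); h=cv2.cvtColor(cv2.imread('pics/w9.png'),cv2.COLOR_BGR2HSV); m=cv2.inRange(h,(100,80,40),(125,255,255)); m[:,:230]=0;m[:,420:]=0;m[:140]=0;m[320:]=0
c=np.vstack([x[:,0] for x in cv2.findContours(m,0,1)[0] if len(x)>20]); w=px2w(K,T,c,.054)[:,:2]*1000
print(w.min(0),w.max(0))
plan([(668.5,0,68)],0.6)
E
```

```text
casting
px [160.5 113.2] A 6189 w [612.8  85.4] rect [612.9  84.7] [28.5 28.5] 0.7
px [ 36.8 260.3] A 3798 w [561.8  32.3] rect [562.   31.3] [29.5 30.9] 61.4
px [490.9 230.9] A 373 w [731.6  44.4] rect [729.3  44.4] [ 3.5 23.9] 87.0
px [320.2 327.1] A 10194 w [667.7   3.8] rect [668.    2.1] [53.6 53.5] 62.0
px [155.6 359. ] A 479 w [600.9 -10.6] rect [601.5 -10.6] [ 5.7 17.3] 89.6
nest
px [190.5 101.3] A 2666 w [593.   89.9] rect [583.6  83.7] [64.5 63.1] 0.5
px [ 70.8 230.2] A 1925 w [509.6   9.6] rect [506.3   2.6] [57.8 63.5] 30.9
px [314.1 219.4] A 1524 w [667.1  17.5] rect [667.6  11.3] [71.5 49.6] 3.2
px [165.5 325.5] A 688 w [563.2 -60.2] rect [564.8 -59.3] [51.4 17.4] 17.0
px [253.2 371.6] A 339 w [623.1 -98.8] rect [624.4 -95.9] [38.5  9.7] 78.1
[614.28567109 -15.23873159] [703.82711732  67.62915544]
t 26.95 p [0.6688 0.0046 0.1549] F [-0.8  1.2 -2.2] gap 0.0554 gf 29.9
[[-0.014, 0.999, 0.03], [1.0, 0.014, -0.009], [-0.009, 0.03, -0.999]]
q [ 0.53  0.76 -0.91  1.59  0.67  1.1  -0.54]
(668.5, 0, 68) -> [-3.8 -3.  86.9]
yaw 0.8 twist 0.2
```

>>> move_arm:
  rows:
    - {"tx": -1.5, "ty": -1, "tz": 25, "twist": 0}
    - {"tx": -1.5, "ty": -2, "tz": 50, "twist": 0}
    - {"tx": -1.3, "ty": -3, "tz": 57, "twist": 0}
    - {"tx": -1.3, "ty": -3, "tz": 57, "twist": 0}
    - {"tx": -1.3, "ty": -3, "tz": 57, "twist": 0}
    - {"tx": -1.3, "ty": -3, "tz": 57, "twist": 0}
    - {"tx": -1.3, "ty": -3, "tz": 57, "twist": 0}
    - {"tx": -1.3, "ty": -3, "tz": 57, "twist": 0}

```text
t: 27.95
ee_pos: [0.6686, -0.0005, 0.0982]
eef_rot: [2.189, 2.211, 0.023]
force: [0.2, -0.1, -2.4]
finger_gap: 0.0554
grip_force: 29.9
```

```bash
python3 - <<'E'
from m import *
plan([(667.8,2.7,68)],0.6)
im,c=snap('wrist','w10.png')
z=manip.sense()['ee_pos'][2]
print('casting');blobs('w10.png',(8,120,175),(22,255,255),z+.013,5000)
print('nest');blobs('w10.png',(100,80,40),(125,255,255),.054,300,(200,0,440,480))
E
```

```text
t 27.95 p [ 6.686e-01 -5.000e-04  9.820e-02] F [ 0.2 -0.1 -2.4] gap 0.0554 gf 29.9
[[-0.01, 0.999, 0.031], [1.0, 0.01, -0.011], [-0.011, 0.031, -0.999]]
q [ 0.52  0.81 -0.86  1.63  0.73  1.01 -0.57]
(667.8, 2.7, 68) -> [ 3.5 -1.7 30.1]
yaw 0.6 twist -0.0
casting
px [111.9 103.3] A 11043 w [597.1  84. ] rect [597.2  82.7] [37.7 37.7] 0.6
px [320.2 327. ] A 10226 w [667.6  -1. ] rect [667.8  -2.5] [53.5 53.7] 89.2
nest
px [204.1 114. ] A 1179 w [614.   79.5] rect [615.1  83.3] [62.7  5.3] 85.5
px [317.9 237. ] A 2274 w [668.   18.8] rect [668.3  12.2] [47.6 71.5] 89.2
```

>>> move_arm:
  rows:
    - {"tx": 2.4, "ty": -0.5, "tz": 4, "twist": 0}
    - {"tx": 2.4, "ty": -0.8, "tz": 8, "twist": 0}
    - {"tx": 2.5, "ty": -1, "tz": 15, "twist": 0}
    - {"tx": 2.6, "ty": -1.3, "tz": 23, "twist": 0}
    - {"tx": 2.6, "ty": -1.5, "tz": 30, "twist": 0}
    - {"tx": 2.6, "ty": -1.5, "tz": 30, "twist": 0}
    - {"tx": 2.6, "ty": -1.5, "tz": 30, "twist": 0}
    - {"tx": 2.6, "ty": -1.5, "tz": 30, "twist": 0}

```text
t: 29.0
ee_pos: [0.6679, 0.0019, 0.068]
eef_rot: [2.19, 2.211, 0.023]
force: [1.0, -0.2, -2.3]
finger_gap: 0.0553
grip_force: 29.9
```

```bash
python3 - <<'E'
from m import *
plan([(668,1.8,68)],0.6)
E
```

```text
t 29.0 p [0.6679 0.0019 0.068 ] F [ 1.  -0.2 -2.3] gap 0.0553 gf 29.9
[[-0.01, 0.999, 0.031], [1.0, 0.01, -0.011], [-0.011, 0.031, -0.999]]
q [ 0.5   0.85 -0.84  1.64  0.76  0.97 -0.6 ]
(668, 1.8, 68) -> [-0.1  0.1 -0. ]
yaw 0.6 twist -0.0
```

>>> move_arm:
  jaw: 0.75
  rows:
    - {"tx": 0, "ty": 0, "tz": 0, "twist": 0}
    - {"tx": 0, "ty": 0, "tz": 0, "twist": 0}
    - {"tx": 0, "ty": 0, "tz": 0, "twist": 0}
    - {"tx": 0, "ty": 0, "tz": 0, "twist": 0}
    - {"tx": 0, "ty": 0.3, "tz": -10, "twist": 0}
    - {"tx": 0, "ty": 1, "tz": -35, "twist": 0}
    - {"tx": -0.5, "ty": 2, "tz": -60, "twist": 0}
    - {"tx": -1, "ty": 2.5, "tz": -82, "twist": 0}

```text
t: 30.0
ee_pos: [0.6685, 0.0019, 0.1528]
eef_rot: [2.188, 2.21, 0.025]
force: [0.7, 0.6, 0.4]
finger_gap: 0.0692
grip_force: 0.0
```

>>> move_arm:
  jaw: 0.6
  rows:
    - {"tx": 14, "ty": -28, "tz": 0, "twist": -8}
    - {"tx": 28, "ty": -56, "tz": 0, "twist": -16}
    - {"tx": 42, "ty": -84, "tz": 0, "twist": -24}
    - {"tx": 56, "ty": -112, "tz": 0, "twist": -32}
    - {"tx": 70, "ty": -140, "tz": 0, "twist": -40}
    - {"tx": 80, "ty": -166, "tz": 0, "twist": -45}
    - {"tx": 80, "ty": -166, "tz": 0, "twist": -45}
    - {"tx": 80, "ty": -166, "tz": 0, "twist": -45}

```text
t: 31.0
ee_pos: [0.5024, 0.0795, 0.1446]
eef_rot: [1.178, 2.875, 0.003]
force: [-0.0, -0.3, -0.2]
finger_gap: 0.0553
grip_force: 0.0
```

```bash
python3 - <<'E'
from m import *
snap('side','side1.png')
im,c=snap('wrist','w11.png')
blobs('w11.png',(0,0,0),(179,255,75),.104,200,(150,50,500,300))
plan([(501.3,79.7,86)],45.6)
im=cv2.imread('pics/side1.png')[180:320,220:400]; im=cv2.resize(im,None,fx=2,fy=2,interpolation=2)
o=np.zeros((480,800,3),np.uint8); o[:280,:360]=im; o[:360,360:800]=cv2.resize(cv2.imread('pics/w11.png'),(440,360)); cv2.imwrite('pics/c2.png',o)
E
```

```text
px [320. 249.] A 1118 w [491.8  88.8] rect [494.5  86.2] [16.8 33.3] 45.0
px [251.6 293. ] A 203 w [483.9  45.4] rect [482.9  45.2] [9.7 8.3] 45.0
px [394.4 293.6] A 299 w [538.1  99.1] rect [538.9 101.7] [18.1  8.9] 45.0
t 31.1 p [0.5023 0.0795 0.1443] F [ 0.1  0.  -0.2] gap 0.055 gf 0.0
[[-0.712, 0.701, 0.032], [0.701, 0.713, -0.011], [-0.03, 0.015, -0.999]]
q [ 0.66  0.65 -1.17  1.98  0.75  0.99 -0.09]
(501.3, 79.7, 86) -> [ 2.6 -1.5 58.2]
yaw 45.5 twist -0.1
```

View pics/c2.png

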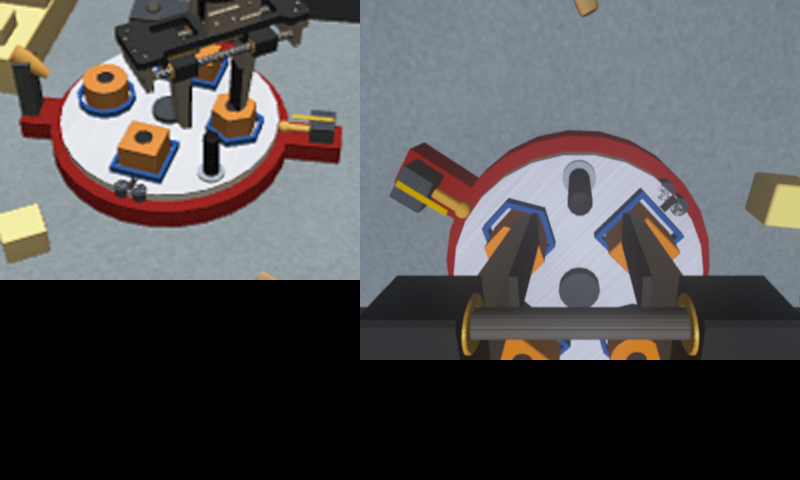

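>>> move_arm:
  rows:
    - {"tx": 2, "ty": -0.5, "tz": 15, "twist": 0}
    - {"tx": 3, "ty": -1, "tz": 30, "twist": 0}
    - {"tx": 3, "ty": -1.5, "tz": 45, "twist": 0}
    - {"tx": 3.3, "ty": -1.5, "tz": 55, "twist": 0}
    - {"tx": 3.3, "ty": -1.5, "tz": 58, "twist": 0}
    - {"tx": 3.3, "ty": -1.5, "tz": 58, "twist": 0}
    - {"tx": 3.3, "ty": -1.5, "tz": 58, "twist": 0}
    - {"tx": 3.3, "ty": -1.5, "tz": 58, "twist": 0}

```text
t: 32.1
ee_pos: [0.4998, 0.0807, 0.0861]
eef_rot: [1.175, 2.877, 0.003]
force: [-0.1, 0.2, -0.4]
finger_gap: 0.055
grip_force: 0.0
```

>>> move_arm:
  jaw: 0
  rows:
    - {"tx": 0, "ty": 0, "tz": 0, "twist": 0}
    - {"tx": 0, "ty": 0, "tz": 0, "twist": 0}
    - {"tx": 0, "ty": 0, "tz": 0, "twist": 0}
    - {"tx": 0, "ty": 0, "tz": 0, "twist": 0}
    - {"tx": 0, "ty": 0, "tz": 0, "twist": 0}
    - {"tx": 0, "ty": 0, "tz": 0, "twist": 0}
    - {"tx": 0, "ty": 0, "tz": 0, "twist": 0}
    - {"tx": 0, "ty": 0, "tz": 0, "twist": 0}

```text
t: 33.1
ee_pos: [0.4996, 0.0809, 0.0858]
eef_rot: [1.175, 2.878, 0.004]
force: [0.7, 1.1, 0.5]
finger_gap: 0.0191
grip_force: 30.0
```

```bash
python3 - <<'E'
from m import *
s,M=st(); p=s['ee_pos']*1000; C=np.array([584.0,-0.7]); v=p[:2]-C
print('r',np.hypot(*v),np.degrees(np.arctan2(v[1],v[0])))
for a in range(8,112,8):
    c,sn=np.cos(np.radians(a)),np.sin(np.radians(a)); q=C+np.array([[c,-sn],[sn,c]])@v
    print(a,np.round(M.T@np.r_[q-p[:2],0],1))
E
```

```text
t 33.1 p [0.4996 0.0809 0.0858] F [0.7 1.1 0.5] gap 0.0191 gf 30.0
[[-0.714, 0.7, 0.031], [0.7, 0.714, -0.01], [-0.03, 0.015, -0.999]]
q [ 0.59  0.71 -1.07  2.03  0.86  0.9  -0.17]
r 117.3853818424064 135.9700891885005
8 [ -1.3 -16.3  -0.2]
16 [ -4.8 -32.3  -0.3]
24 [-10.5 -47.7  -0.4]
32 [-18.3 -62.1  -0.4]
40 [-28.  -75.3  -0.3]
48 [-39.4 -87.   -0.1]
56 [-52.4 -97.    0.1]
64 [ -66.6 -105.1    0.4]
72 [ -81.9 -111.1    0.8]
80 [ -97.8 -114.9    1.2]
88 [-114.1 -116.5    1.7]
96 [-130.4 -115.9    2.2]
104 [-146.5 -112.9    2.7]
```

>>> move_arm:
  rows:
    - {"tx": -0.7, "ty": -12.3, "tz": 0, "twist": -6}
    - {"tx": -2.7, "ty": -24.4, "tz": 0, "twist": -12}
    - {"tx": -6, "ty": -36.2, "tz": 0, "twist": -18}
    - {"tx": -10.5, "ty": -47.7, "tz": 0, "twist": -24}
    - {"tx": -16, "ty": -58.7, "tz": 0, "twist": -30}
    - {"tx": -22.8, "ty": -69, "tz": 0, "twist": -36}
    - {"tx": -30.5, "ty": -78.5, "tz": 0, "twist": -42}
    - {"tx": -39.4, "ty": -87, "tz": 0, "twist": -48}

```text
t: 34.1
ee_pos: [0.4672, -0.0084, 0.0859]
eef_rot: [-0.102, 3.108, -0.014]
force: [2.9, 2.4, -2.9]
finger_gap: 0.0195
grip_force: 30.1
```

```bash
cat > arc.py <<'E'
from m import *
manip.get_image('side')
s,M=st(); p=s['ee_pos']*1000; C=np.array([584.0,-0.7]); v=p[:2]-C; th=np.degrees(np.arctan2(v[1],v[0]))%360
print('r',np.hypot(*v),th,'tangent err',(np.degrees(np.arctan2(M[1,1],M[0,1]))-th+90)%180)
for a in range(6,54,6):
    t=np.radians(th+a); q=C+116.5*np.array([np.cos(t),np.sin(t)])
    print(a,np.round(M.T@np.r_[q-p[:2],0],1))
E
python3 arc.py
```

```text
t 34.15 p [ 0.4675 -0.0107  0.0857] F [ 0.2 -1.2  5.9] gap 0.0188 gf 30.1
[[-0.997, -0.066, 0.032], [-0.067, 0.998, -0.011], [-0.031, -0.013, -0.999]]
q [ 0.91  0.8  -1.26  2.11  0.99  0.98  0.72]
r 116.9497663930285 184.9286488700972 tangent err 178.87809913277118
6 [ -1.3 -12.2   0.2]
12 [ -3.5 -24.2   0.4]
18 [ -6.8 -35.9   0.7]
24 [-11.4 -47.2   1. ]
30 [-17.2 -57.9   1.3]
36 [-24.  -68.    1.6]
42 [-31.8 -77.3   2. ]
48 [-40.6 -85.8   2.3]
```

>>> move_arm:
  rows:
    - {"tx": -1.3, "ty": -12.2, "tz": 0.2, "twist": -6}
    - {"tx": -3.5, "ty": -24.2, "tz": 0.4, "twist": -12}
    - {"tx": -6.8, "ty": -35.9, "tz": 0.7, "twist": -18}
    - {"tx": -11.4, "ty": -47.2, "tz": 1, "twist": -24}
    - {"tx": -17.2, "ty": -57.9, "tz": 1.3, "twist": -30}
    - {"tx": -24, "ty": -68, "tz": 1.6, "twist": -36}
    - {"tx": -31.8, "ty": -77.3, "tz": 2, "twist": -42}
    - {"tx": -31.8, "ty": -77.3, "tz": 2, "twist": -42}

```text
t: 35.15
ee_pos: [0.5027, -0.0844, 0.0857]
eef_rot: [-1.205, 2.877, -0.032]
force: [-1.8, -1.1, 5.6]
finger_gap: 0.0195
grip_force: 30.2
```

```bash
python3 arc.py
```

```text
t 35.2 p [ 0.5027 -0.0844  0.0857] F [-1.6 -1.3  5.7] gap 0.0193 gf 30.2
[[-0.702, -0.712, 0.029], [-0.712, 0.702, -0.011], [-0.013, -0.028, -1.0]]
q [ 1.05  0.96 -1.34  2.01  1.1   1.13  1.57]
r 116.66359335115214 225.8486089803118 tangent err 179.57316119625563
6 [ -0.9 -12.2   0.4]
12 [ -2.9 -24.2   0.7]
18 [ -6.1 -35.9   1.1]
24 [-10.6 -47.3   1.5]
30 [-16.2 -58.1   1.8]
36 [-22.9 -68.3   2.2]
42 [-30.6 -77.7   2.6]
48 [-39.3 -86.3   2.9]
```

>>> move_arm:
  rows:
    - {"tx": -0.4, "ty": -6, "tz": 0.2, "twist": -3}
    - {"tx": -0.9, "ty": -12.2, "tz": 0.4, "twist": -6}
    - {"tx": -1.6, "ty": -17, "tz": 0.5, "twist": -8.4}
    - {"tx": -2.3, "ty": -21.2, "tz": 0.6, "twist": -10.5}
    - {"tx": -2.3, "ty": -21.2, "tz": 0.6, "twist": -10.5}
    - {"tx": -2.3, "ty": -21.2, "tz": 0.6, "twist": -10.5}
    - {"tx": -2.3, "ty": -21.2, "tz": 0.6, "twist": -10.5}
    - {"tx": -2.3, "ty": -21.2, "tz": 0.6, "twist": -10.5}

```text
t: 36.2
ee_pos: [0.5185, -0.0972, 0.0857]
eef_rot: [-1.465, 2.757, -0.035]
force: [-4.6, 0.0, 6.5]
finger_gap: 0.0194
grip_force: 30.2
```

>>> move_arm:
  jaw: 0.5
  rows:
    - {"tx": 0, "ty": 0, "tz": 0, "twist": 0}
    - {"tx": 0, "ty": 0, "tz": 0, "twist": 0}
    - {"tx": 0, "ty": 0, "tz": 0, "twist": 0}
    - {"tx": 0, "ty": 0, "tz": 0, "twist": 0}
    - {"tx": 0, "ty": 0, "tz": -20, "twist": 0}
    - {"tx": 0, "ty": 0, "tz": -50, "twist": 0}
    - {"tx": 0, "ty": 0, "tz": -90, "twist": 0}
    - {"tx": 0, "ty": 0, "tz": -90, "twist": 0}

```text
t: 37.2
ee_pos: [0.5189, -0.096, 0.1795]
eef_rot: [-1.464, 2.749, -0.042]
force: [0.2, 0.4, 0.2]
finger_gap: 0.0462
grip_force: 0.0
```

```bash
python3 arc.py|head -6;python3 - <<'E'
from m import *
im,c=snap('top','top2.png'); snap('wrist','w12.png'); snap('side','side2.png')
blobs('top2.png',(100,80,60),(125,255,255),.054,10,(260,150,410,300))
print('or');blobs('top2.png',(8,120,60),(22,255,255),.08,60,(260,150,410,300))
print('mallet');blobs('top2.png',(0,180,120),(6,255,255),.068,60,(450,200,570,340));blobs('top2.png',(8,60,60),(22,255,255),.046,60,(450,200,570,340));blobs('top2.png',(0,0,0),(179,255,60),.004,600,(440,200,580,340))
o=np.zeros((480,800,3),np.uint8); o[:400,:400]=cv2.resize(cv2.imread('pics/top2.png')[140:340,240:440],(400,400),interpolation=2)
o[:280,400:760]=cv2.resize(cv2.imread('pics/side2.png')[180:320,220:400],None,fx=2,fy=2,interpolation=2); cv2.imwrite('pics/c3.png',o)
E
```

```text
t 37.25 p [ 0.518  -0.0964  0.1776] F [-0.3  0.1 -0.3] gap 0.0457 gf 0.0
[[-0.558, -0.829, 0.034], [-0.83, 0.558, -0.012], [-0.009, -0.035, -0.999]]
q [ 1.11  0.9  -1.49  1.92  0.98  1.28  1.85]
r 116.28127178964989 235.409861991563 tangent err 0.6378711516256601
6 [ -0.3 -12.2   0.4]
12 [ -2.  -24.2   0.9]
px [328.2 185.6] A 200 w [657.7  14.3] rect [667.3  15.3] [57.7 82.6] 11.2
px [363.1 212.5] A 81 w [598.6 -61.5] rect [604.  -64.2] [28.6 64.1] 85.7
px [386.6 207.1] A 21 w [ 610.5 -112.4] rect [ 610.8 -112.3] [27.   3.2] 13.5
px [296.9 227.1] A 178 w [566.5  82.1] rect [568.   82.7] [71.  70.1] 11.5
px [341. 257.] A 184 w [501.9 -13.4] rect [500.7 -16.7] [63.1 62.6] 11.1
or
px [328.1 179.7] A 543 w [665.3  14.9] rect [665.3  14.8] [43.2 65.8] 11.4
px [373.6 210.5] A 367 w [599.3 -81.9] rect [600.4 -82.7] [47.1 50.9] 0.1
px [296.5 225.1] A 414 w [567.9  81.6] rect [567.1  82.7] [53.3 50.9] 0.2
px [343.  255.4] A 329 w [503.7 -16.9] rect [501.6 -16.2] [45.6 45.5] 11.3
px [348.2 288.7] A 86 w [433.8 -27.8] rect [430.7 -27.3] [38.2 15.2] 5.1
mallet
px [510.6 242.1] A 551 w [ 533.5 -374.7] rect [ 533.5 -374.6] [52.3 48.3] 4.5
px [507.8 269.3] A 649 w [ 476.3 -374.5] rect [ 486.6 -376.9] [156.5  47.2] 16.8
px [515.3 262.7] A 4173 w [ 492.8 -405.6] rect [ 469.3 -387.4] [246.5 165.7] 11.3
```

View pics/c3.png

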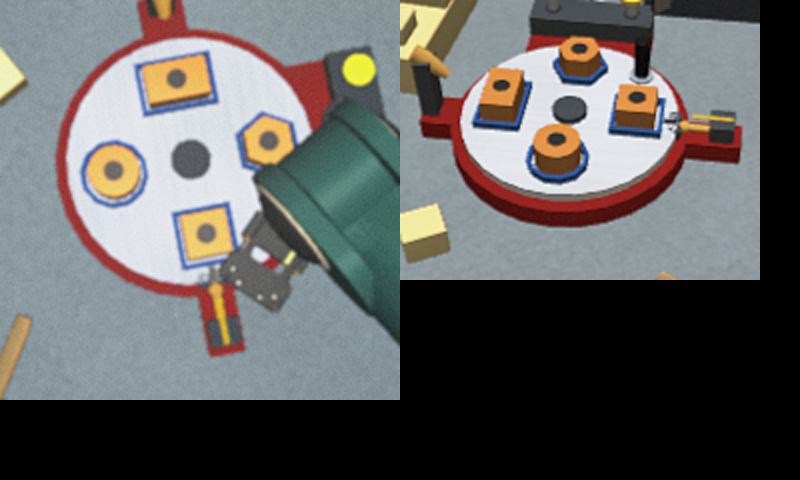

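>>> move_arm:
  jaw: 0.5
  rows:
    - {"tx": 36, "ty": -18, "tz": -10, "twist": 7}
    - {"tx": 73, "ty": -36, "tz": -10, "twist": 15}
    - {"tx": 110, "ty": -54, "tz": -10, "twist": 22}
    - {"tx": 146, "ty": -71, "tz": -10, "twist": 29}
    - {"tx": 183, "ty": -89, "tz": -10, "twist": 37}
    - {"tx": 220, "ty": -107, "tz": -10, "twist": 44}
    - {"tx": 256, "ty": -124, "tz": -10, "twist": 51}
    - {"tx": 256, "ty": -124, "tz": -10, "twist": 51}

```text
t: 38.4
ee_pos: [0.4754, -0.3813, 0.1859]
eef_rot: [-0.127, 3.11, -0.018]
force: [-0.5, 0.4, 0.4]
finger_gap: 0.046
grip_force: 0.0
```

```bash
python3 - <<'E'
from m import *
im,c=snap('top','top3.png')
im,c=snap('wrist','w13.png')
st()
o=cv2.imread('pics/w13.png'); cv2.imwrite('pics/c4.png',o)
blobs('w13.png',(0,180,100),(6,255,255),.068,200)
blobs('w13.png',(8,60,80),(22,255,255),.047,200)
E
```

```text
t 38.5 p [ 0.4766 -0.3771  0.1866] F [-0.6  0.9 -1.2] gap 0.046 gf 0.0
[[-0.996, -0.089, 0.03], [-0.09, 0.996, -0.009], [-0.029, -0.012, -1.0]]
q [ 1.47  0.88 -1.34  1.71  0.91  1.27  1.59]
px [321.7 301.2] A 3718 w [ 531.2 -375.4] rect [ 532.1 -375.5] [49.3 46.7] 5.3
px [322.6 197.3] A 7132 w [ 457.  -381.5] rect [ 476.4 -379.9] [184.2  55.2] 4.5
px [632.7 394.3] A 405 w [606.7 -98.6] rect [606.2 -99.9] [34.5 12.6] 18.9
px [184.  431.4] A 1134 w [ 686.  -488.1] rect [ 689.1 -487.3] [22.9 99.3] 83.9
px [455.8 431.2] A 1120 w [ 661.4 -242.5] rect [ 664.9 -242.6] [97.6 22.6] 16.0
```

View pics/c4.png

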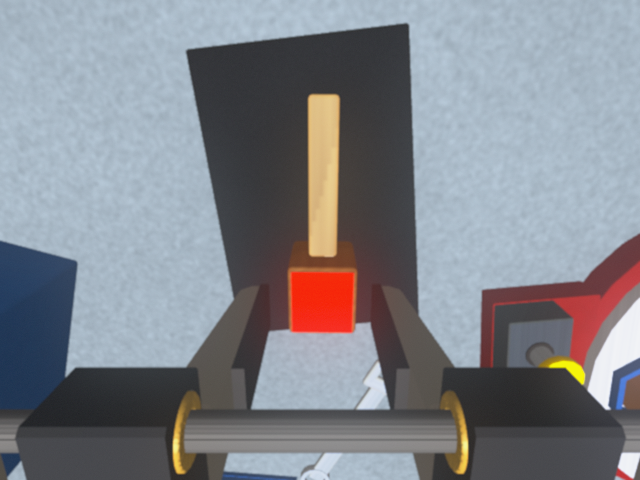

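```bash
python3 - <<'E'
from m import *
K,T=cal('w13.png')
w=px2w(K,T,[[308,95],[340,95],[309,254],[337,254]],.047)*1000; print(np.round(w,1))
e,n=w[:2].mean(0),w[2:].mean(0); d=n-e; print('len',np.hypot(*d[:2]),'yaw',np.degrees(np.arctan2(d[1],d[0])),'grip28',n-28*d/np.hypot(*d[:2]), e+92*d/np.hypot(*d[:2]))
hc=px2w(K,T,[[289,268],[356,268],[356,332],[289,332]],.068)*1000; print(np.round(hc,1),hc.mean(0))
im=cv2.imread('pics/w13.png');h=cv2.cvtColor(im,cv2.COLOR_BGR2HSV);m=cv2.inRange(h,(0,0,0),(179,255,75));m[:,:180]=0;m[:,425:]=0;m[345:]=0
r=max(cv2.findContours(m,0,1)[0],key=cv2.contourArea); print('mat',np.round(px2w(K,T,[[188,50],[408,24]],.004)*1000,1))
E
```

```text
[[ 386.8 -397.7   47. ]
 [ 385.  -376.    47. ]
 [ 502.5 -388.    47. ]
 [ 500.6 -366.4   47. ]]
len 116.0545093780274 yaw 4.756179149732715 grip28 [ 473.65311373 -379.53897289   47.        ] [ 477.58501832 -379.21182984   47.        ]
[[ 506.6 -401.5   68. ]
 [ 502.1 -353.    68. ]
 [ 555.  -346.9   68. ]
 [ 559.9 -398.2   68. ]] [ 530.89602367 -374.88412069   68.        ]
mat [[ 362.6 -492.4    4. ]
 [ 331.1 -329.6    4. ]]
```

>>> move_arm:
  rows:
    - {"tx": -7, "ty": -2, "tz": 25, "twist": 0}
    - {"tx": -7.5, "ty": -1.5, "tz": 55, "twist": 0}
    - {"tx": -7.6, "ty": -1.4, "tz": 80, "twist": 0}
    - {"tx": -7.6, "ty": -1.4, "tz": 96, "twist": 0}
    - {"tx": -7.6, "ty": -1.4, "tz": 96, "twist": 0}
    - {"tx": -7.6, "ty": -1.4, "tz": 96, "twist": 0}
    - {"tx": -7.6, "ty": -1.4, "tz": 96, "twist": 0}
    - {"tx": -7.6, "ty": -1.4, "tz": 96, "twist": 0}

```text
t: 39.5
ee_pos: [0.4878, -0.38, 0.0924]
eef_rot: [-0.137, 3.107, -0.02]
force: [-0.7, -0.6, -0.6]
finger_gap: 0.0458
grip_force: 0.0
```

```bash
python3 - <<'E'
from m import *
plan([(487.2,-378.7,25)],94.8)
im,c=snap('wrist','w14.png'); K,T=c['intrinsics'],c['pose']
blobs('w14.png',(0,180,100),(6,255,255),.068,200)
h=cv2.cvtColor(cv2.imread('pics/w14.png'),cv2.COLOR_BGR2HSV); m=cv2.inRange(h,(8,60,150),(25,200,255)); ct=[x for x in cv2.findContours(m,0,1)[0] if cv2.contourArea(x)>800]
for x in ct: print(cv2.boundingRect(x))
E
```

```text
t 39.5 p [ 0.4878 -0.38    0.0924] F [-0.7 -0.6 -0.6] gap 0.0458 gf 0.0
[[-0.996, -0.088, 0.032], [-0.088, 0.996, -0.011], [-0.031, -0.014, -0.999]]
q [ 1.4   0.98 -1.23  1.75  1.02  1.15  1.52]
(487.2, -378.7, 25) -> [ 2.6  2.3 67.3]
yaw 95.0 twist 0.2
px [324.9 364.5] A 7005 w [ 530.6 -375.3] rect [ 531.8 -374.9] [49.8 46.6] 4.5
(276, 316, 95, 88)
(305, 66, 47, 234)
```

>>> move_arm:
  rows:
    - {"tx": 1, "ty": 1.5, "tz": 15, "twist": 0}
    - {"tx": 2, "ty": 2, "tz": 35, "twist": 0}
    - {"tx": 2.5, "ty": 2.3, "tz": 55, "twist": 0}
    - {"tx": 2.6, "ty": 2.3, "tz": 67, "twist": 0}
    - {"tx": 2.6, "ty": 2.3, "tz": 67, "twist": 0}
    - {"tx": 2.6, "ty": 2.3, "tz": 67, "twist": 0}
    - {"tx": 2.6, "ty": 2.3, "tz": 67, "twist": 0}
    - {"tx": 2.6, "ty": 2.3, "tz": 67, "twist": 0}

```text
t: 40.55
ee_pos: [0.4871, -0.3785, 0.0252]
eef_rot: [-0.137, 3.107, -0.02]
force: [0.2, 0.2, -0.5]
finger_gap: 0.0459
grip_force: 0.0
```

>>> move_arm:
  jaw: 0
  rows:
    - {"tx": 0, "ty": 0, "tz": 0, "twist": 0}
    - {"tx": 0, "ty": 0, "tz": 0, "twist": 0}
    - {"tx": 0, "ty": 0, "tz": 0, "twist": 0}
    - {"tx": 0, "ty": 0, "tz": 0, "twist": 0}
    - {"tx": 0, "ty": 0, "tz": 0, "twist": 0}
    - {"tx": 0, "ty": 0, "tz": 0, "twist": 0}
    - {"tx": 0, "ty": 0, "tz": 0, "twist": 0}
    - {"tx": 0, "ty": 0, "tz": 0, "twist": 0}

```text
t: 41.55
ee_pos: [0.4868, -0.3782, 0.0247]
eef_rot: [-0.138, 3.108, -0.018]
force: [-2.2, 1.2, 2.9]
finger_gap: 0.0217
grip_force: 30.0
```

```bash
python3 - <<'E'
from m import *
plan([(500,-290,170),(512,-202,170)],94.8)
E
```

```text
t 41.55 p [ 0.4868 -0.3782  0.0247] F [-2.2  1.2  2.9] gap 0.0217 gf 30.0
[[-0.996, -0.088, 0.031], [-0.089, 0.996, -0.01], [-0.03, -0.013, -0.999]]
q [ 1.37  1.05 -1.15  1.78  1.11  1.07  1.47]
(500, -290, 170) -> [ -25.3   84.8 -145.8]
(512, -202, 170) -> [ -45.   171.4 -146.3]
yaw 95.1 twist 0.3
```

>>> move_arm:
  rows:
    - {"tx": 0, "ty": 0, "tz": -30, "twist": 0}
    - {"tx": 0, "ty": 0, "tz": -70, "twist": 0}
    - {"tx": -3, "ty": -2, "tz": -110, "twist": 0}
    - {"tx": -4, "ty": -2, "tz": -145, "twist": 0}
    - {"tx": -20, "ty": 40, "tz": -145, "twist": 0}
    - {"tx": -36, "ty": 80, "tz": -145, "twist": 0}
    - {"tx": -52, "ty": 125, "tz": -145, "twist": 0}
    - {"tx": -69, "ty": 172, "tz": -145, "twist": 0}

```text
t: 42.55
ee_pos: [0.5358, -0.1986, 0.1685]
eef_rot: [-0.136, 3.109, -0.019]
force: [0.5, 0.3, -1.4]
finger_gap: 0.0215
grip_force: 30.0
```

```bash
python3 - <<'E'
from m import *
manip.get_image('side');manip.get_image('side');snap('side','side3.png')
im,c=snap('wrist','w15.png')
print('red');blobs('w15.png',(0,180,80),(6,255,255),.215,1500)
print('yel');blobs('w15.png',(24,150,100),(34,255,255),.095,20)
plan([(536,-199,125)],94.8)
o=np.zeros((480,800,3),np.uint8); o[:360,:400]=cv2.resize(cv2.imread('pics/side3.png')[100:280,250:450],(400,360),interpolation=2); o[:300,400:]=cv2.resize(cv2.imread('pics/w15.png'),(400,300)); cv2.imwrite('pics/c5.png',o)
E
```

```text
red
px [571.4  52.4] A 2043 w [ 430.7 -144.2] rect [ 431.6 -142. ] [25.1 14.6] 5.3
px [320.  466.2] A 2862 w [ 571.  -193.6] rect [ 571.  -193.7] [12.1 39. ] 6.3
yel
px [612.5  53.7] A 868 w [412.6 -59.9] rect [413.7 -59.6] [42.1  5.1] 11.2
t 42.75 p [ 0.5359 -0.1986  0.1689] F [-0.9 -0.4 -2.6] gap 0.0218 gf 30.0
[[-0.995, -0.091, 0.03], [-0.091, 0.996, -0.011], [-0.029, -0.014, -0.999]]
q [ 1.18  0.83 -1.32  1.82  0.89  1.2   1.25]
(536, -199, 125) -> [ 1.2  0.2 43.9]
yaw 95.2 twist 0.4
```

View pics/c5.png

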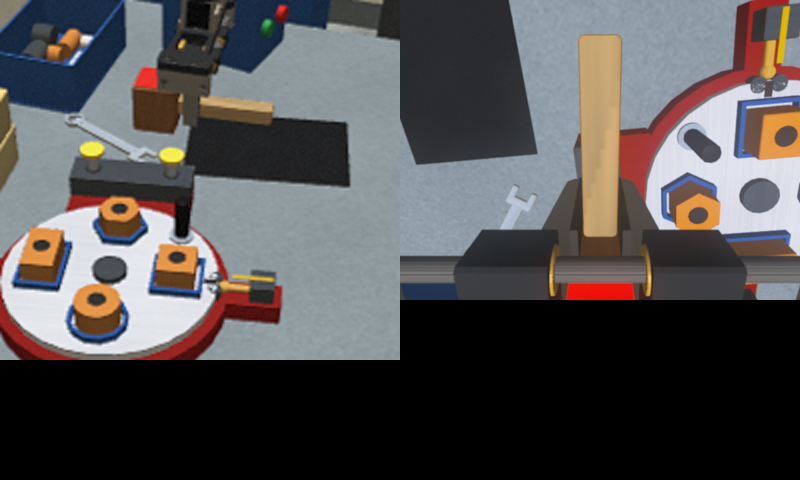

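```bash
python3 - <<'E'
from m import *
blobs('w2.png',(24,150,100),(34,255,255),.095,200);blobs('w1.png',(24,150,100),(34,255,255),.095,200)
E
```

```text
px [503.5  99. ] A 3553 w [ 673.3 -176.2] rect [ 673.  -176.2] [32.8 33.3] 52.1
px [514.1 294.7] A 2404 w [ 566.7 -197. ] rect [ 566.6 -197. ] [33.7 32.3] 7.2
px [250.9 465.7] A 210 w [445.1 -42.5] rect [444.7 -42.4] [21.7  5.4] 10.2
```

>>> move_arm:
  rows:
    - {"tx": 1, "ty": 0, "tz": 15, "twist": 0}
    - {"tx": 1, "ty": 0, "tz": 30, "twist": 0}
    - {"tx": 1, "ty": 0, "tz": 44, "twist": 0}
    - {"tx": 1.4, "ty": 0.4, "tz": 54, "twist": 0}
    - {"tx": 1.8, "ty": 0.7, "tz": 64, "twist": 0}
    - {"tx": 2, "ty": 0.8, "tz": 74, "twist": 0}
    - {"tx": 2, "ty": 0.8, "tz": 78, "twist": 0}
    - {"tx": 2, "ty": 0.8, "tz": 78, "twist": 0}

```text
t: 43.75
ee_pos: [0.5366, -0.1998, 0.0914]
eef_rot: [-0.137, 3.107, -0.019]
force: [-1.3, -1.2, 0.9]
finger_gap: 0.0218
grip_force: 30.0
```

```bash
python3 - <<'E'
from m import *
plan([(536,-199,88)],94.8)
snap('side','side4.png'); snap('top','top4.png')
blobs('top4.png',(24,150,100),(34,255,255),.095,10,(380,150,450,250))
E
```

```text
t 43.75 p [ 0.5366 -0.1998  0.0914] F [-1.3 -1.2  0.9] gap 0.0218 gf 30.0
[[-0.996, -0.088, 0.032], [-0.088, 0.996, -0.011], [-0.03, -0.014, -0.999]]
q [ 1.13  0.91 -1.22  1.87  1.    1.09  1.18]
(536, -199, 88) -> [0.6 0.9 3.4]
yaw 95.1 twist 0.3
px [418.9 174.4] A 203 w [ 674.  -176.3] rect [ 673.7 -175.5] [32.  31.7] 0.1
```

>>> move_arm:
  rows:
    - {"tx": 0, "ty": 0, "tz": 1, "twist": 0}
    - {"tx": 0, "ty": 0, "tz": 2, "twist": 0}
    - {"tx": 0, "ty": 0, "tz": 3, "twist": 0}
    - {"tx": 0, "ty": 0, "tz": 4, "twist": 0}
    - {"tx": 0, "ty": 0, "tz": 5, "twist": 0}
    - {"tx": 0, "ty": 0, "tz": 5, "twist": 0}
    - {"tx": 0, "ty": 0, "tz": 5, "twist": 0}
    - {"tx": 0, "ty": 0, "tz": 5, "twist": 0}

```text
t: 44.85
ee_pos: [0.5363, -0.1998, 0.0897]
eef_rot: [-0.137, 3.109, -0.023]
force: [-12.9, -1.7, 27.1]
finger_gap: 0.0218
grip_force: 30.0
```

```bash
python3 - <<'E'
from m import *
st(); snap('side','side5.png')
o=cv2.resize(cv2.imread('pics/side5.png')[120:240,250:450],(800,480),interpolation=2); cv2.imwrite('pics/c6.png',o)
E
```

```text
t 44.85 p [ 0.5363 -0.1998  0.0897] F [-12.9  -1.7  27.1] gap 0.0218 gf 30.0
[[-0.996, -0.088, 0.031], [-0.088, 0.996, -0.014], [-0.029, -0.016, -0.999]]
q [ 1.13  0.91 -1.21  1.87  1.    1.09  1.17]
```

View pics/c6.png

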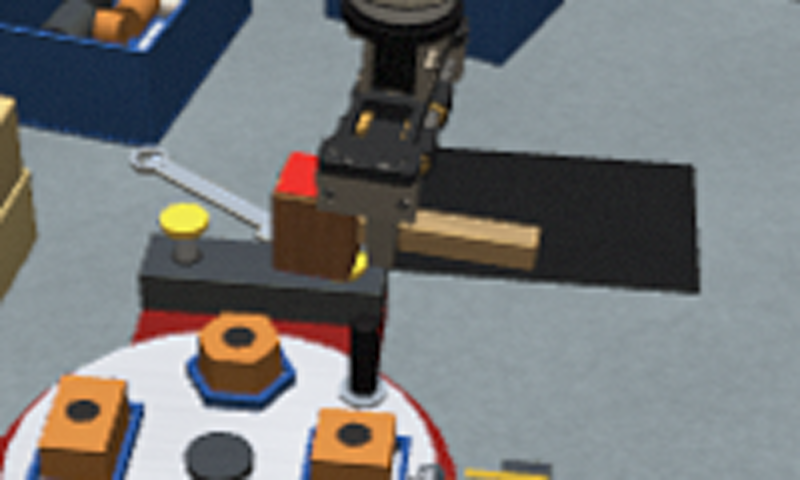

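>>> move_arm:
  rows:
    - {"tx": -0.5, "ty": 0, "tz": -20, "twist": 0}
    - {"tx": -1.5, "ty": -0.5, "tz": -45, "twist": 0}
    - {"tx": -2, "ty": -1, "tz": -60, "twist": 0}
    - {"tx": -40, "ty": 4, "tz": -60, "twist": 0}
    - {"tx": -80, "ty": 8, "tz": -60, "twist": 0}
    - {"tx": -110, "ty": 11, "tz": -60, "twist": 0}
    - {"tx": -110, "ty": 11, "tz": -60, "twist": 0}
    - {"tx": -110, "ty": 11, "tz": -60, "twist": 0}

```text
t: 45.9
ee_pos: [0.6425, -0.1782, 0.1492]
eef_rot: [-0.138, 3.109, -0.018]
force: [-0.0, 0.5, -1.7]
finger_gap: 0.0217
grip_force: 30.0
```

```bash
python3 - <<'E'
from m import *
plan([(643,-178.2,118),(643,-178.2,87)],94.8)
snap('top','top5.png');snap('wrist','w16.png'); blobs('top5.png',(24,150,100),(34,255,255),.070,10,(380,150,450,250));blobs('w16.png',(24,150,100),(34,255,255),.070,100)
print('red');blobs('top5.png',(0,180,100),(6,255,255),.192,60,(360,120,480,260))
E
```

```text
t 45.9 p [ 0.6425 -0.1782  0.1492] F [-0.   0.5 -1.7] gap 0.0217 gf 30.0
[[-0.996, -0.088, 0.03], [-0.089, 0.996, -0.01], [-0.029, -0.013, -0.999]]
q [ 0.95  0.94 -1.22  1.59  0.94  1.25  1.23]
(643, -178.2, 118) -> [ 0.4  0.4 31.2]
(643, -178.2, 87) -> [ 1.3  0.8 62.2]
yaw 95.1 twist 0.3
px [422.5 227.1] A 58 w [ 565.3 -187. ] rect [ 565.2 -186.4] [26.2 10.4] 5.6
px [280.4 116.9] A 603 w [ 565.8 -209.8] rect [ 565.9 -210.7] [27.1  8.7] 5.4
red
px [418.5 150.8] A 132 w [ 699.7 -159.3] rect [ 698.4 -160.2] [19.4 29.7] 89.4
```

>>> move_arm:
  rows:
    - {"tx": 0.4, "ty": 0.2, "tz": 15, "twist": 0}
    - {"tx": 0.4, "ty": 0.4, "tz": 30, "twist": 0}
    - {"tx": 0.6, "ty": 0.5, "tz": 38, "twist": 0}
    - {"tx": 0.8, "ty": 0.6, "tz": 46, "twist": 0}
    - {"tx": 1, "ty": 0.7, "tz": 54, "twist": 0}
    - {"tx": 1.2, "ty": 0.8, "tz": 59, "twist": 0}
    - {"tx": 1.3, "ty": 0.8, "tz": 62, "twist": 0}
    - {"tx": 1.3, "ty": 0.8, "tz": 62.5, "twist": 0}

```text
t: 47.0
ee_pos: [0.6439, -0.1783, 0.0898]
eef_rot: [-0.137, 3.108, -0.021]
force: [-8.8, -1.1, 18.4]
finger_gap: 0.0216
grip_force: 30.0
```

>>> move_arm:
  rows:
    - {"tx": 0, "ty": 0, "tz": 0, "twist": 0}
    - {"tx": 0, "ty": 0, "tz": 0, "twist": 0}
    - {"tx": 0, "ty": 0, "tz": 0, "twist": 0}
    - {"tx": 0, "ty": 0, "tz": 0, "twist": 0}
    - {"tx": 0, "ty": 0, "tz": 0, "twist": 0}
    - {"tx": 0, "ty": 0, "tz": 0, "twist": 0}
    - {"tx": 0, "ty": 0, "tz": 0, "twist": 0}
    - {"tx": 0, "ty": 0, "tz": 0, "twist": 0}

```text
t: 48.0
ee_pos: [0.6439, -0.1783, 0.0898]
eef_rot: [-0.137, 3.107, -0.021]
force: [-8.2, -1.0, 15.9]
finger_gap: 0.0222
grip_force: 30.0
```

```bash
python3 - <<'E'
from m import *
st(); snap('side','side6.png')
E
```

```text
t 48.0 p [ 0.6439 -0.1783  0.0898] F [-8.2 -1.  15.9] gap 0.0222 gf 30.0
[[-0.996, -0.088, 0.032], [-0.088, 0.996, -0.012], [-0.031, -0.015, -0.999]]
q [ 0.93  1.   -1.16  1.63  1.    1.17  1.19]
```

>>> move_arm:
  rows:
    - {"tx": -0.5, "ty": 0, "tz": -20, "twist": 0}
    - {"tx": -1.5, "ty": -0.5, "tz": -50, "twist": 0}
    - {"tx": -2, "ty": -1, "tz": -80, "twist": 0}
    - {"tx": 33, "ty": -38, "tz": -80, "twist": 0}
    - {"tx": 68, "ty": -76, "tz": -80, "twist": 0}
    - {"tx": 103, "ty": -114, "tz": -80, "twist": 0}
    - {"tx": 138, "ty": -152, "tz": -80, "twist": 0}
    - {"tx": 174, "ty": -190, "tz": -80, "twist": 0}

```text
t: 49.05
ee_pos: [0.4839, -0.3833, 0.1644]
eef_rot: [-0.138, 3.107, -0.019]
force: [0.7, -1.2, -1.4]
finger_gap: 0.022
grip_force: 30.0
```

```bash
python3 - <<'E'
from m import *
im,c=snap('top','top6.png'); blobs('top6.png',(24,150,100),(34,255,255),.070,10,(380,150,450,250))
manip.get_image('side');snap('side','side7.png')
plan([(485,-382,60),(485,-382,26)],94.8)
o=np.zeros((480,800,3),np.uint8); o[:400,:480]=cv2.resize(cv2.imread('pics/top6.png')[150:350,340:580],(480,400),interpolation=2); o[:300,480:]=cv2.resize(cv2.imread('pics/side7.png')[130:280,240:400],(320,300),interpolation=2); cv2.imwrite('pics/c7.png',o)
E
```

```text
px [417.  176.8] A 192 w [ 674.  -176.4] rect [ 674.7 -176.5] [31.9 32.4] 45.1
px [427.3 226.6] A 200 w [ 566.2 -197.2] rect [ 566.5 -197.6] [32.  32.3] 89.3
t 49.2 p [ 0.4826 -0.3856  0.1636] F [ 1.2 -0.6 -3.2] gap 0.0216 gf 30.0
[[-0.996, -0.081, 0.03], [-0.082, 0.997, -0.011], [-0.029, -0.013, -0.999]]
q [ 1.44  0.9  -1.29  1.71  0.92  1.24  1.58]
(485, -382, 60) -> [  0.3   4.8 103.6]
(485, -382, 26) -> [  1.3   5.3 137.6]
yaw 94.7 twist -0.1
```

View pics/c7.png

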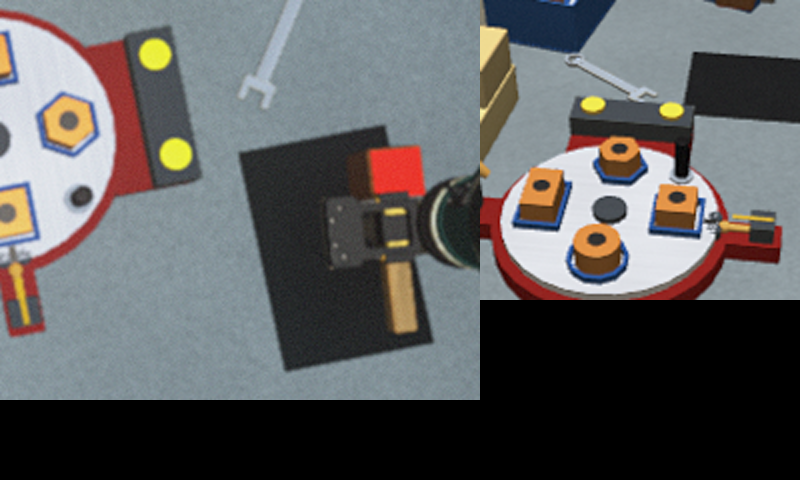

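Both pin heads rest on the block at (155,55) and (176,153), and the black mark stands at the pointer. All four castings are nested, so I'll lay the mallet down.

>>> move_arm:
  rows:
    - {"tx": 0, "ty": 3, "tz": 30, "twist": 0}
    - {"tx": 0, "ty": 4, "tz": 65, "twist": 0}
    - {"tx": 0.5, "ty": 4.8, "tz": 100, "twist": 0}
    - {"tx": 1, "ty": 5, "tz": 120, "twist": 0}
    - {"tx": 1, "ty": 5, "tz": 128, "twist": 0}
    - {"tx": 1.3, "ty": 5.3, "tz": 133, "twist": 0}
    - {"tx": 1.3, "ty": 5.3, "tz": 136.5, "twist": 0}
    - {"tx": 1.3, "ty": 5.3, "tz": 136.5, "twist": 0}

```text
t: 50.2
ee_pos: [0.4874, -0.3786, 0.028]
eef_rot: [-0.137, 3.108, -0.019]
force: [0.2, -0.1, -3.3]
finger_gap: 0.022
grip_force: 30.0
```

```bash
python3 - <<'E'
from m import *
plan([(485,-382,25)],94.8)
E
```

```text
t 50.2 p [ 0.4874 -0.3786  0.028 ] F [ 0.2 -0.1 -3.3] gap 0.022 gf 30.0
[[-0.996, -0.088, 0.032], [-0.088, 0.996, -0.011], [-0.03, -0.014, -0.999]]
q [ 1.36  1.04 -1.14  1.78  1.1   1.07  1.48]
(485, -382, 25) -> [ 2.8 -3.2  3. ]
yaw 95.0 twist 0.2
```

Position is fine: the mallet is back over its earlier spot. Next: 3 mm down, release, lift.

>>> move_arm:
  rows:
    - {"tx": 0, "ty": 0, "tz": 1, "twist": 0}
    - {"tx": 0, "ty": 0, "tz": 2, "twist": 0}
    - {"tx": 0, "ty": 0, "tz": 3, "twist": 0}
    - {"tx": 0, "ty": 0, "tz": 3.3, "twist": 0}
    - {"tx": 0, "ty": 0, "tz": 3.3, "twist": 0}
    - {"tx": 0, "ty": 0, "tz": 3.3, "twist": 0}
    - {"tx": 0, "ty": 0, "tz": 3.3, "twist": 0}
    - {"tx": 0, "ty": 0, "tz": 3.3, "twist": 0}

```text
t: 51.2
ee_pos: [0.4874, -0.3784, 0.0243]
eef_rot: [-0.138, 3.108, -0.019]
force: [0.0, -0.0, -2.2]
finger_gap: 0.022
grip_force: 30.0
```

>>> move_arm:
  jaw: 0.5
  rows:
    - {"tx": 0, "ty": 0, "tz": 0, "twist": 0}
    - {"tx": 0, "ty": 0, "tz": 0, "twist": 0}
    - {"tx": 0, "ty": 0, "tz": 0, "twist": 0}
    - {"tx": 0, "ty": 0, "tz": 0, "twist": 0}
    - {"tx": 0, "ty": 0, "tz": 0, "twist": 0}
    - {"tx": -1, "ty": 0, "tz": -20, "twist": 0}
    - {"tx": -2, "ty": -1, "tz": -60, "twist": 0}
    - {"tx": -3, "ty": -2, "tz": -110, "twist": 0}

```text
t: 52.2
ee_pos: [0.4869, -0.3785, 0.1362]
eef_rot: [-0.138, 3.108, -0.017]
force: [0.9, -0.8, 0.1]
finger_gap: 0.0456
grip_force: 0.0
```

>>> move_arm:
  rows:
    - {"tx": 0, "ty": 0, "tz": -30, "twist": 0}
    - {"tx": 0, "ty": 0, "tz": -60, "twist": 0}
    - {"tx": 0, "ty": -50, "tz": -60, "twist": 0}
    - {"tx": 0, "ty": -100, "tz": -60, "twist": 0}
    - {"tx": 0, "ty": -130, "tz": -60, "twist": 0}
    - {"tx": 0, "ty": -130, "tz": -60, "twist": 0}
    - {"tx": 0, "ty": -130, "tz": -60, "twist": 0}
    - {"tx": 0, "ty": -130, "tz": -60, "twist": 0}

```text
t: 53.2
ee_pos: [0.4971, -0.5063, 0.1968]
eef_rot: [-0.141, 3.107, -0.019]
force: [0.3, 0.4, -0.6]
finger_gap: 0.0459
grip_force: 0.0
```

```bash
python3 - <<'E'
from m import *
st(); snap('top','top7.png')
blobs('top7.png',(24,150,100),(34,255,255),.070,10,(380,150,450,250)); blobs('top7.png',(100,80,60),(125,255,255),.054,60,(260,150,410,300))
E
```

```text
t 53.2 p [ 0.4971 -0.5063  0.1968] F [ 0.3  0.4 -0.6] gap 0.0459 gf 0.0
[[-0.995, -0.091, 0.031], [-0.091, 0.996, -0.011], [-0.03, -0.013, -0.999]]
q [ 1.44  0.97 -1.27  1.44  0.93  1.37  1.81]
px [417.1 176.9] A 194 w [ 673.8 -176.7] rect [ 673.6 -177.5] [30.5 32.3] 0.1
px [427.4 226.7] A 200 w [ 566.1 -197.4] rect [ 566.5 -197.6] [32.  32.3] 89.3
px [328.1 185.5] A 201 w [657.8  14.6] rect [667.5  15.4] [57.9 82.7] 11.0
px [372.4 214.7] A 152 w [594.  -81.5] rect [600.1 -83.8] [62.5 69.8] 41.3
px [296.7 227.1] A 181 w [566.6  82.5] rect [568.2  82.4] [70.7 70.4] 38.8
px [342.7 258.2] A 205 w [499.3 -17.2] rect [500.7 -16.8] [63.1 62.9] 11.4
```

View pics/top7.png

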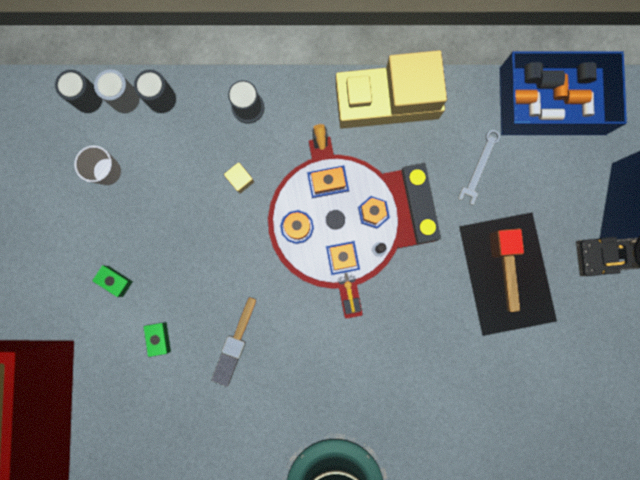

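The picture shows the castings nested around (335,219), the black mark at the pointer (348,285), both pins home, and the mallet flat on its mat at (511,270). Everything else is where it was.

```bash
python3 -c "
from plant import manip; print(manip.close_job())"
```

```text
the job is handed in; nothing more can be done
None
```

The job is handed in at about 53 s of the 192 s: in the last picture all four castings sit in their nests, the turntable stands at its mark, both pins are home and the mallet lies flat on its mat; the hand-in gave no verdict.

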